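# Inspect a ring cutter's edge under the reading lens

### The job

Set the smaller of the two steel ring cutters, the same way up as it lies, centred on the narrow raised bar of the inspection stand and let it go. Then take the reading lens by its handle out of its rest and hold it level, centred over the cutter, with the middle of its rim at the height shown by the pointer on the stand's post, the lens touching neither cutter nor stand. Finish while still holding the lens there, and leave the pointer's setting and the other things as they are.

Things in the scene. Friction and masses are not known exactly. Their poses are not given: they have to be found in the camera images.
- small_cutter: The smaller steel ring cutter: an open ring 48 mm across and 22 mm tall, wall about 2 mm, slightly wider lip at the top, standing loose on the table (30 g). Origin at the centre of its underside, z up. The two cutters' places are swapped at random.
- large_cutter: The larger ring cutter, 66 mm across and 26 mm tall, of the same steel: not needed, to be left alone. Origin at the centre of its underside.
- stand: Inspection stand, fixed: plywood foot 70 mm wide, 14 thick, from -62 to +138 mm along its x; a wooden bar 24 mm wide (x), 76 long (y), 12 thick, its top 60 mm above the table. Origin on the table under the bar's middle. x points (roughly away from the robot) from the bar to an upright steel post, 10 mm thick, 190 tall, 112 mm from the origin.
- bar_top (a point): The middle of the top face of the stand's bar: here the small cutter's centre belongs, with its underside on the bar (at its height the top of the cutter is then 22 mm higher).
- pointer_tip (a point): Tip of the small pointer that sticks out level, towards the bar, from a collar (22 mm across, 16 high) on the stand's post. Its height, set anew each time 120 to 170 mm above the table, is the focal height for the middle of the lens's rim. The tip is 89 mm from the bar's middle horizontally. The collar slides stiffly (8 N); do not push it.
- lens_rest: Wooden rest of the lens, fixed: foot 130 x 60 x 10 mm, two uprights 8 mm thick, 84 mm apart (centres, along its x), with notches open upwards: floor 45 mm and cheeks' tops 60 mm above the table, cheeks out to 18 mm either side. Origin on the table under the middle between the uprights; its x axis is parallel to the lens's x at the start.
- reading_lens: Reading lens (about 120 g): glass in a dark steel rim 64 mm across, 10 thick; straight wooden handle 14 mm wide, 16 high. Origin at the glass's centre, half-way up rim and handle; z up along its axis; handle along -x, 44 to 154 mm out, balance near 75. It lies level in the rest, origin 53 mm above the table and 92 mm along the rest's +x; grip the handle between the uprights.
- water_cup: A light plastic cup, 71 mm across and 73 mm tall, a bystander to be left alone. Origin at the centre of its underside.
Not all that is in view belongs to the job. What is shaped like the small_cutter but red is not meant.

How it is judged:
By the outcome, as a careful person would: the job done as asked, in the order asked, and still so for the second after the job is handed in, while the arm keeps its last pose, push and grip.
It also fails if it takes over 45 s, if anything falls off the work surface, if the arm or the gripper's body presses on something with over 40 N, if the wrist force passes 120 N, or if a joint passes its speed limit or range.

### The arm

A 6-joint arm with a two-finger parallel gripper is mounted at the origin on a cart in front of the work surface, level with it; the furniture and walls round the work are solid. World frame = base frame: x ahead of the robot, y to its left, z up, the work surface at z = 0. Lengths are in mm, angles in rad, forces in N, time in s.
With the tool pointing down it reaches from about 275 to 750 mm from the base axis. Payload 10.2 kg.
Tool frame: the origin (TCP) lies midway between the tips of the shut fingers; the grasp point (between the pads) lies 19 mm behind it; x points along the fingers, y is the direction in which the jaws open and shut, and the axes are right-handed (so a half turn about x gives the same grasp; the last joint's range is limited). The gripper opens to 85 mm and grips with 20 to 120 N. Pads are 22 mm wide; open, the fingers measure 114 mm over their backs; the gripper's body (76 mm by 85 mm) begins 54 mm behind the grasp point. The pads swing forward as they close: fully open they stand 13 mm farther back than shut.
Start: joints at [0.967, 0.313, 1.498, -0, 1.331, -0.223], TCP at [195.136, 487.394, 231.294] pointing down, gripper open.
Joint ranges: [-2.94, 2.94], [-0.97, 2.17], [0.19, 2.56], [-1.23, 4.37], [0.02, 3.11], [-2.88, 2.88]. Speed limits (rad/s): [2.39, 2.39, 3.01, 3.14, 3.14, 3.14].

### API

Orientations are given as a unit quaternion [w, x, y, z].
In Python, from rig import sense, capture, get_calibration, finish_job gives the robot as it stands.
- The arm moves only by the tool jog_arm, never from a script. Its argument "increments" is a list of rows, each an object of numbers: "rx", "ry", "rz": the turn, a rotation vector about the tool's x, y, z in rad; "x", "y", "z": the shift along the tool's x, y, z in mm; "hand": the finger opening in mm, from 0 to 85.4. A call has 1 to 5 rows; each row shifts and turns the commanded pose from where the row before left it, along the tool's axes as they then stand; what a row does not reach is not made up. A row lasts 1/8 s, in which the tool goes at most 62.5 mm and 10.7 degrees, less where a joint would pass 70% of its speed; a pose out of reach is approached as far as the arm can. A call with a gripper value outside its range is refused whole. The fingers move at their own pace and stop on an object; "force" is the grip in N (left out, the last holds). Time passes only in rows, so rows that do not move let the fingers close. It gives the time, the measured TCP pose, the force and the opening at its end, in the units of the state.
- sense(): the state, without advancing time (a new reading comes with each control period).
- capture(name): name is "side" or "top" or "wrist"; returns the picture (420x560x3 uint8, red, green, blue); there is no depth.
- get_calibration(name): a dict with "camera_matrix" (3x3 intrinsics, pixels), "R" (3x3) and "t" (3): a world point X has camera coordinates R X + t; the wrist camera has in their place "T_tool_cam" (4x4, takes a point from camera to tool coordinates, whose origin is the TCP and whose axes are the tool frame's). Camera axes: x right, y down, z forward; pixel columns grow to the right and rows downward; lengths in mm; the calibration is good to about 2 mm. A picture is of the moment at which its call begins: read the wrist's pose just before it. get_calibration takes no time and is no camera call.
- finish_job(): hands the job in, once; it reports no verdict.
The state is a dict: "time_s": time; "joints": joint angles; "dq": joint speeds; "tau": joint torques, N m; "eef_pos": TCP position; "ee_rot": TCP orientation; "force": force on the tool from outside, world axes, zero at the start; "wrist_torque": the same for the moment, N m; "grip_width": opening from 0.0 (shut) to 1.0 (fully open).
Only numpy, scipy, OpenCV 4.12 (cv2) and the standard library are available. Lean on these libraries where they do the work, as an engineer would, in place of code of your own. Each camera call takes 0.05 s, during which the arm holds its last target.

## Working session

There is one attempt and no reset: what is moved stays moved. The work goes in short steps, Python scripts to look and compute and a tool call to move; the robot and the scene stay as the last step left them, time stands still between calls to the robot, and variables do not carry over. Pictures are saved under pics/ and viewed, and the job is handed in when it is done.

Besides the shell and the picture viewer there is one more tool, called after ">>>" as name([rows], argument=value, ...), one row to a line, values as JSON. jog_arm: Moves the arm, as the interface text tells. Its arguments: {"type":"object","properties":{"increments":{"type":"array","items":{"type":"object","properties":{"rx":{"type":"number"},"ry":{"type":"number"},"rz":{"type":"number"},"x":{"type":"number"},"y":{"type":"number"},"z":{"type":"number"},"hand":{"type":"number"}}}},"force":{"type":"number"}},"required":["increments"]}

```bash
ls; mkdir -p pics; cat > h.py <<'E'
import numpy as np, cv2
from rig import sense, capture, get_calibration, finish_job
from scipy.spatial.transform import Rotation as Rn
def cap(n,fn):
    s=sense(); im=capture(n); cv2.imwrite('pics/'+fn,im[:,:,::-1]); np.save('pics/'+fn+'.npy',im); return s,im
def pose(s):
    q=np.array(s['ee_rot']); return np.array(s['eef_pos']),Rn.from_quat([q[1],q[2],q[3],q[0]]).as_matrix()
def cam(n,s=None):
    c=get_calibration(n); K=np.array(c['camera_matrix'])
    if n=='wrist':
        T=np.array(c['T_tool_cam']); p,R=pose(s); Rc=R@T[:3,:3]; o=R@T[:3,3]+p
        return K,Rc.T,-Rc.T@o
    return K,np.array(c['R']),np.array(c['t']).ravel()
def ray(C,u,v):
    K,R,t=C; d=R.T@np.linalg.solve(K,[u,v,1.]); return -R.T@t,d
def onz(C,u,v,z):
    o,d=ray(C,u,v); return o+d*(z-o[2])/d[2]
def proj(C,X):
    K,R,t=C; x=K@(R@np.array(X,float)+t); return x[:2]/x[2]
def tri(C1,p1,C2,p2):
    o1,d1=ray(C1,*p1); o2,d2=ray(C2,*p2)
    A=np.stack([d1,-d2],1); s=np.linalg.lstsq(A,o2-o1,rcond=None)[0]
    a=o1+s[0]*d1;b=o2+s[1]*d2; return (a+b)/2, np.linalg.norm(a-b)
E
python3 - <<'E'
from h import *
for n in ['side','top','wrist']:
    s,im=cap(n,n+'0.png'); C=cam(n,s); print(n,(-C[1].T@C[2]).round(),C[0][0,0], C[1][2].round(2))
print(s); print(get_calibration('wrist'))
E
```

```text
pics
side [ 575. 1098.  634.] 393.9582084055618 [-0.03 -0.9  -0.43]
top [ 323.  -46. 1716.] 520.3371808413392 [ 0.13  0.   -0.99]
wrist [124. 516. 373.] 333.62259188781826 [ 0.28 -0.11 -0.95]
{'time_s': 0.1, 'joints': array([ 9.66589858e-01,  3.13388887e-01,  1.49835604e+00, -9.23397829e-07,
        1.33102820e+00, -2.23387350e-01]), 'dq': array([ 0.00075959, -0.00135117, -0.00203493,  0.00066883, -0.0013428 ,
        0.00078935]), 'tau': array([ 4.13332164e-03, -4.12897003e+01, -2.60138226e+01, -1.10071285e-04,
        3.08622875e-03,  7.73341822e-05]), 'eef_pos': array([195.00090274, 487.18868517, 230.79686249]), 'ee_rot': array([ 0.69415947,  0.13344542,  0.69449452, -0.13420995]), 'force': array([-1.00400771,  0.04467923,  0.11711152]), 'wrist_torque': array([-0.02742393,  0.01001538,  0.00579924]), 'grip_width': 1.0019027310306727}
{'camera_matrix': array([[333.62259189,   0.        , 283.16363436],
       [  0.        , 333.62259189, 210.46280284],
       [  0.        ,   0.        ,   1.        ]]), 'T_tool_cam': array([[ 9.44502766e-05, -3.03226607e-01,  9.52918473e-01,
        -1.41912254e+02],
       [ 9.99999948e-01,  3.23174301e-04,  3.71991446e-06,
        -8.39946916e-03],
       [-3.09086739e-04,  9.52918423e-01,  3.03226622e-01,
        -7.70213954e+01],
       [ 0.00000000e+00,  0.00000000e+00,  0.00000000e+00,
         1.00000000e+00]])}
```

View pics/side0.png

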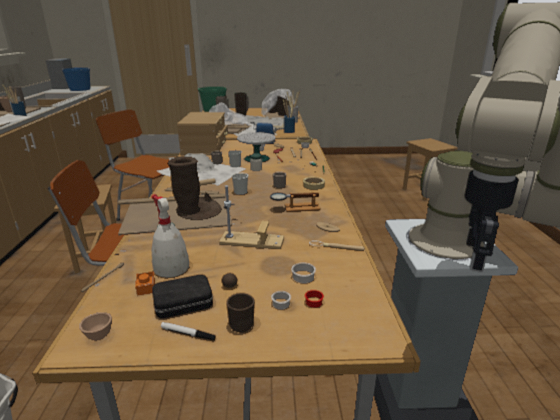

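View pics/top0.png

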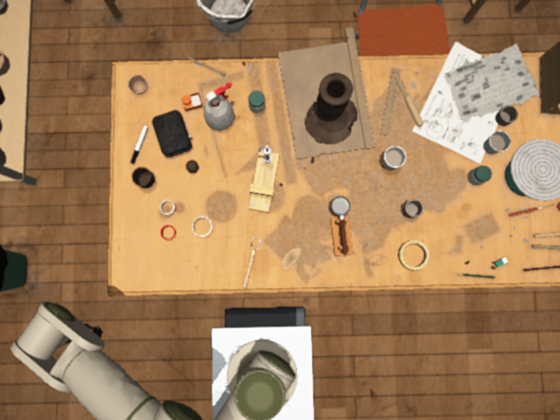

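View pics/wrist0.png

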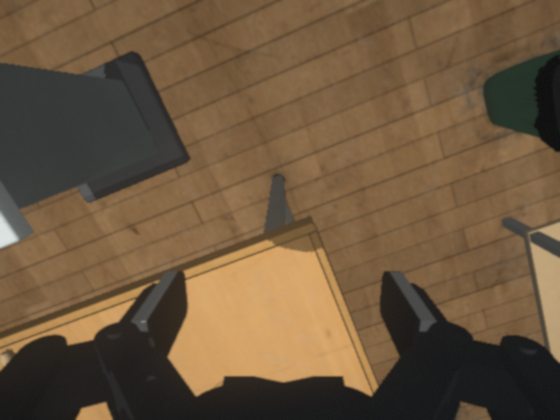

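```bash
python3 - <<'E'
from h import *
t=cv2.imread('pics/top0.png'); s=cv2.imread('pics/side0.png')
a=cv2.resize(t[130:270,120:360],None,fx=3.3,fy=3.3,interpolation=cv2.INTER_CUBIC)
b=cv2.resize(s[160:340,200:400],None,fx=3.3,fy=3.3,interpolation=cv2.INTER_CUBIC)
cv2.imwrite('pics/a.png',a);cv2.imwrite('pics/b.png',b)
C=cam('top')
for n,u,v,z in [('small',168,207,22),('large',202,226,26),('red',168,233,22),('bar',262,187,60),('post',267,148,190),('lens',341,207,53),('rest',342,235,60),('stick',250,265,5)]:
    print(n,onz(C,u,v,z).round())
E
```

```text
small [544. 298.  22.]
large [478. 186.  26.]
red [458. 298.  22.]
bar [597. -12.  60.]
post [694. -32. 190.]
lens [ 527. -265.   53.]
rest [ 436. -264.   60.]
stick [349.  33.   5.]
```

View pics/a.png

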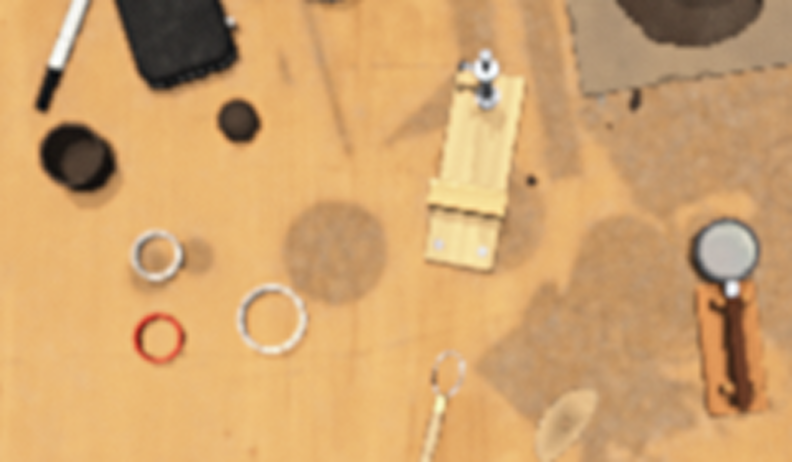

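View pics/b.png

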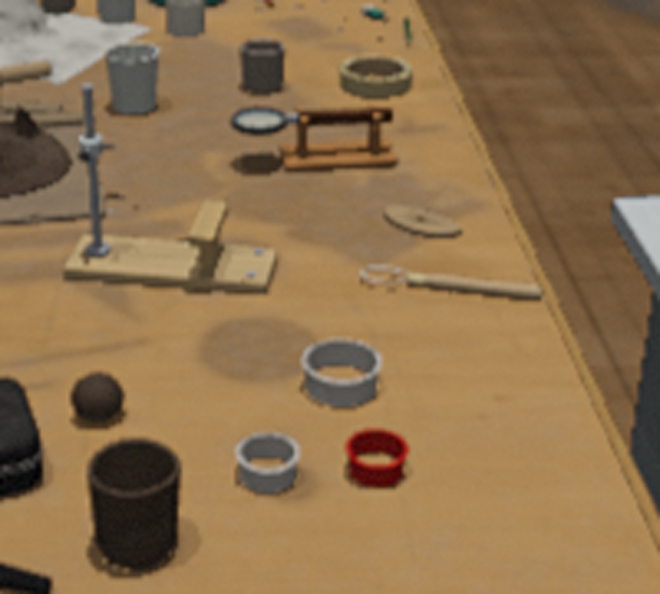

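```bash
cat >> h.py <<'E'
def yaw_of(R): return np.arctan2(R[1,1],R[0,1])  # direction of tool y (jaws)
def plan(tgt,yaw=None):
    """tgt TCP world, yaw of tool y axis; tool down. Prints shift in tool axes (without turn) and rx turn"""
    s=sense();p,R=pose(s); d=R.T@(np.array(tgt,float)-p)
    print('t',s['time_s'],'TCP',p.round(1),'yaw',yaw_of(R).round(3),'tilt: x',R[:,0].round(3),'z',R[:,2].round(3),'shift',d.round(1),'world',(np.array(tgt)-p).round(1))
    if yaw is not None:
        Y=np.array([np.cos(yaw),np.sin(yaw),0]);X=np.array([0,0,-1.]);Rt=np.stack([X,Y,np.cross(X,Y)],1)
        rv=Rn.from_matrix(R.T@Rt).as_rotvec(); print('rotvec',rv.round(3)); print('after-turn shift',(Rt.T@(np.array(tgt)-p)).round(1))
E
python3 - <<'E'
from h import *
plan([544,298,231],np.pi)
plan([480,280,231],0)
E
```

```text
t 0.15 TCP [195.  487.2 230.9] yaw 1.19 tilt: x [-0.001 -0.001 -1.   ] z [ 0.928 -0.372 -0.   ] shift [-2.000e-01 -4.600e+01  3.943e+02] world [ 3.490e+02 -1.892e+02  1.000e-01]
rotvec [-1.952e+00 -1.000e-03  0.000e+00]
after-turn shift [-1.000e-01 -3.490e+02 -1.892e+02]
t 0.15 TCP [195.  487.2 230.9] yaw 1.19 tilt: x [-0.001 -0.001 -1.   ] z [ 0.928 -0.372 -0.   ] shift [-1.000e-01 -8.650e+01  3.416e+02] world [ 2.850e+02 -2.072e+02  1.000e-01]
rotvec [1.19e+00 0.00e+00 1.00e-03]
after-turn shift [-1.000e-01  2.850e+02  2.072e+02]
```

>>> jog_arm([
  {"y": -13,"z": 56},
  {"y": -13,"z": 56},
  {"y": -13,"z": 56},
  {"y": -13,"z": 56},
  {"y": -13,"z": 56},
])

```text
schema error: expected keys rx, ry, rz, x, y, z, hand
```

>>> jog_arm([
  {"y": -13,"z": 56},
  {"rx": -0.18},
  {"rx": -0.18},
  {"x": 0},
  {"x": 0},
])

```text
schema error: expected keys rx, ry, rz, x, y, z, hand
```

```bash
python3 - <<'E'
from h import *
s,im=cap('wrist','w1.png'); plan([544,298,231],np.pi/2); print(s['joints'].round(3),s['force'])
E
```

```text
t 0.2 TCP [195.1 487.3 231. ] yaw 1.19 tilt: x [-0.    -0.001 -1.   ] z [ 0.928 -0.372 -0.   ] shift [-1.000e-01 -4.600e+01  3.943e+02] world [ 348.9 -189.3    0. ]
rotvec [-0.381 -0.     0.001]
after-turn shift [  -0.  -189.3  348.9]
[ 0.967  0.313  1.498  0.     1.331 -0.223] [-0.05671103  0.34417709 -0.46983201]
```

View pics/w1.png

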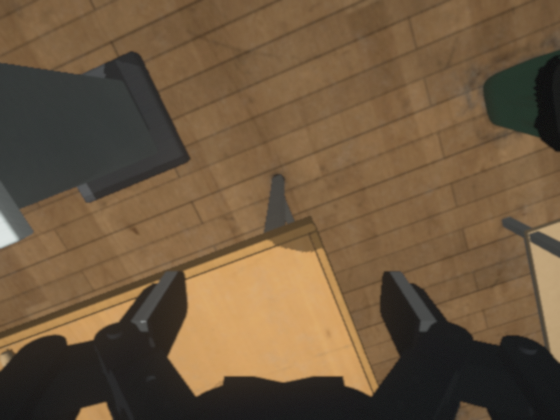

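>>> jog_arm([
  {"x": 0,"y": -7.5,"z": 56.5,"rx": 0,"ry": 0,"rz": 0,"hand": 85},
  {"x": 0,"y": -7.5,"z": 56.5,"rx": 0,"ry": 0,"rz": 0,"hand": 85},
  {"x": 0,"y": -7.5,"z": 56.5,"rx": 0,"ry": 0,"rz": 0,"hand": 85},
  {"x": 0,"y": -7.5,"z": 56.5,"rx": 0,"ry": 0,"rz": 0,"hand": 85},
  {"x": 0,"y": -7.5,"z": 56.5,"rx": 0,"ry": 0,"rz": 0,"hand": 85},
])

```text
time_s: 0.82
eef_pos: [444.9, 346.4, 231.2]
ee_rot: [0.694, 0.134, 0.694, -0.134]
force: [0.2, 0.8, 0.2]
grip_width: 0.997
```

>>> jog_arm([
  {"x": 0,"y": -7.5,"z": 56.5,"rx": 0,"ry": 0,"rz": 0,"hand": 85},
  {"x": 0,"y": -7.5,"z": 56.5,"rx": 0,"ry": 0,"rz": 0,"hand": 85},
  {"x": 0,"y": 0,"z": 0,"rx": -0.18,"ry": 0,"rz": 0,"hand": 85},
  {"x": 0,"y": 0,"z": 0,"rx": -0.18,"ry": 0,"rz": 0,"hand": 85},
  {"x": 0,"y": 0,"z": 0,"rx": -0.02,"ry": 0,"rz": 0,"hand": 85},
])

```text
time_s: 1.45
eef_pos: [542.8, 291.6, 231.0]
ee_rot: [0.707, 0.0, 0.707, -0.001]
force: [-0.3, -0.0, -0.6]
grip_width: 0.994
```

```bash
python3 - <<'E'
from h import *
s,im=cap('wrist','w2.png'); plan([544,298,231],np.pi/2); print(s['joints'].round(3),s['force'])
E
```

```text
t 1.5 TCP [542.7 291.7 231.1] yaw 1.568 tilt: x [-0. -0. -1.] z [ 1.    -0.002 -0.   ] shift [0.1 6.3 1.3] world [ 1.3  6.3 -0.1]
rotvec [-0.002 -0.     0.   ]
after-turn shift [0.1 6.3 1.3]
[ 0.303  0.519  1.198  0.     1.426 -1.266] [-0.27791304 -0.01482686 -0.64405127]
```

View pics/w2.png

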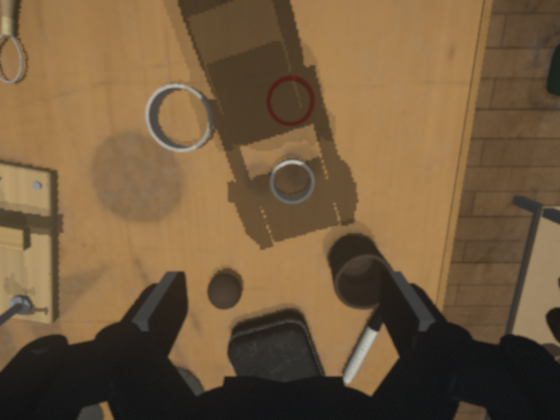

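```bash
python3 - <<'E'
from h import *
im=np.load('pics/w2.png.npy'); s=sense(); C=cam('wrist',s)
hsv=cv2.cvtColor(im,cv2.COLOR_RGB2HSV)
m=((hsv[:,:,1]<70)&(hsv[:,:,2]>50)).astype(np.uint8)
for name,(x0,y0,x1,y1) in dict(small=(255,145,330,218),large=(135,75,222,160)).items():
    mm=np.zeros_like(m); mm[y0:y1,x0:x1]=m[y0:y1,x0:x1]
    pts=cv2.findNonZero(mm); print(name,len(pts))
    (c,r)=cv2.minEnclosingCircle(pts); hull=cv2.convexHull(pts); e=cv2.fitEllipse(hull); print(c,r,e)
    z=22 if name=='small' else 26
    print(onz(C,*e[0],z).round(1), proj(C,[544,298,22]).round(1))
cv2.imwrite('pics/m.png',cv2.resize(np.hstack([m[140:222,250:335]*255]),None,fx=5,fy=5))
cv2.imwrite('pics/w2c.png',cv2.resize(im[140:222,250:335,::-1],None,fx=6,fy=6))
E
```

```text
small 715
(291.7159118652344, 181.0) 22.738006591796875 ((291.7513122558594, 181.18869018554688), (44.77192306518555, 45.36009979248047), 83.34113311767578)
[544.3 300.6  22. ] [289.3 180.9]
large 1335
(178.0, 117.5) 35.41549301147461 ((178.52169799804688, 117.34293365478516), (65.27669525146484, 70.88766479492188), 137.91012573242188)
[477.8 186.6  26. ] [289.3 180.9]
```

View pics/w2c.png

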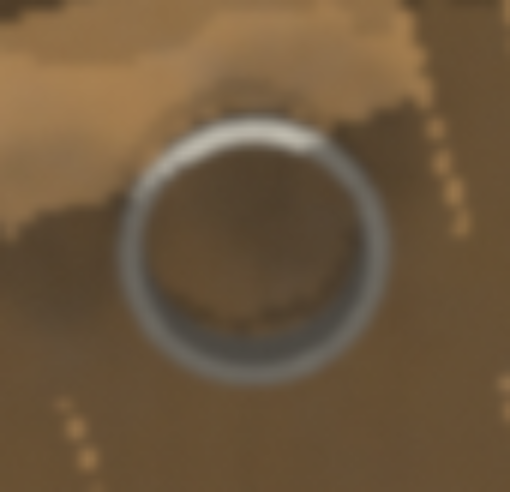

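>>> jog_arm([
  {"x": 55,"y": 9,"z": 1.6,"rx": 0,"ry": 0,"rz": 0,"hand": 85},
  {"x": 55,"y": 0,"z": 0,"rx": 0,"ry": 0,"rz": 0,"hand": 80},
  {"x": 55,"y": 0,"z": 0,"rx": 0,"ry": 0,"rz": 0,"hand": 75},
  {"x": 45,"y": 0,"z": 0,"rx": 0,"ry": 0,"rz": 0,"hand": 70},
  {"x": 0,"y": 0,"z": 0,"rx": 0,"ry": 0,"rz": 0,"hand": 70},
])

```text
time_s: 2.12
eef_pos: [542.5, 300.2, 18.5]
ee_rot: [0.705, 0.0, 0.709, -0.002]
force: [-0.4, 0.4, 0.9]
grip_width: 0.82
```

```bash
python3 - <<'E'
from h import *
s,im=cap('wrist','w3.png'); plan([544.3,300.6,3],np.pi/2); print(s['grip_width'],s['force'])
C=cam('wrist',s); print(proj(C,[544.3,300.6,22]))
cv2.imwrite('pics/s3.png',cv2.resize(capture('side')[250:340,230:350,::-1],None,fx=5,fy=5))
E
```

```text
t 2.175 TCP [544.2 300.7  21.3] yaw 1.568 tilt: x [-0.001 -0.    -1.   ] z [ 1.    -0.003 -0.001] shift [18.3 -0.1  0.1] world [  0.1  -0.1 -18.3]
rotvec [-0.003 -0.001  0.   ]
after-turn shift [18.3 -0.1  0.1]
0.8198134800578789 [-0.44239014  0.35419919  0.86464841]
[284.45030419 281.44901322]
```

View pics/w3.png

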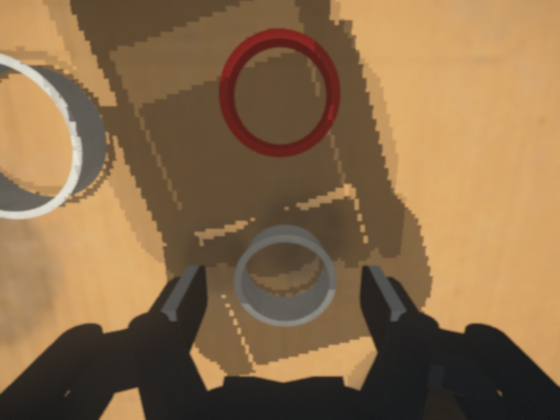

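View pics/s3.png

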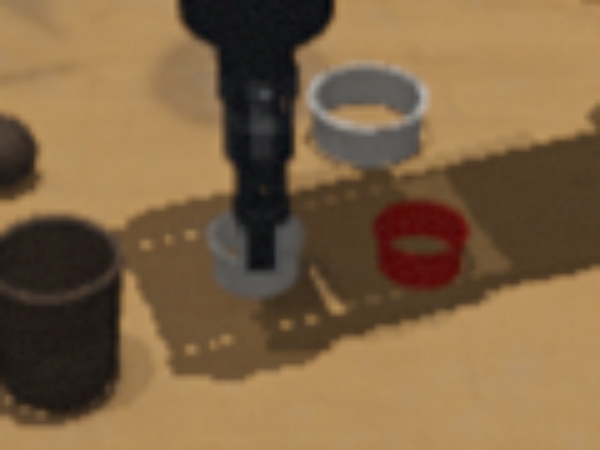

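>>> jog_arm([
  {"x": 19,"y": 0,"z": 0,"rx": 0,"ry": 0,"rz": 0,"hand": 70},
  {"x": 0,"y": 0,"z": 0,"rx": 0,"ry": 0,"rz": 0,"hand": 55},
  {"x": 0,"y": 0,"z": 0,"rx": 0,"ry": 0,"rz": 0,"hand": 40},
  {"x": 0,"y": 0,"z": 0,"rx": 0,"ry": 0,"rz": 0,"hand": 35},
  {"x": 0,"y": 0,"z": 0,"rx": 0,"ry": 0,"rz": 0,"hand": 35},
], force=30)

```text
time_s: 2.85
eef_pos: [544.7, 300.8, 2.8]
ee_rot: [0.707, 0.0, 0.707, -0.0]
force: [-0.5, 0.2, 2.0]
grip_width: 0.532
```

>>> jog_arm([
  {"x": 0,"y": 0,"z": 0,"rx": 0,"ry": 0,"rz": 0,"hand": 35},
  {"x": 0,"y": 0,"z": 0,"rx": 0,"ry": 0,"rz": 0,"hand": 35},
])

```text
time_s: 3.1
eef_pos: [544.7, 300.7, 2.7]
ee_rot: [0.707, 0.0, 0.707, -0.0]
force: [0.6, 0.1, 4.2]
grip_width: 0.538
```

```bash
python3 - <<'E'
from h import *
s,im=cap('wrist','w4.png'); plan([544.3,300.6,2],np.pi/2); print(s['grip_width'],s['grip_width']*85.4,s['force'])
E
```

```text
t 3.15 TCP [544.7 300.8   2.7] yaw 1.57 tilt: x [ 0.001  0.    -1.   ] z [ 1.    -0.001  0.001] shift [ 0.7 -0.2 -0.4] world [-0.4 -0.2 -0.7]
rotvec [-0.001  0.001 -0.   ]
after-turn shift [ 0.7 -0.2 -0.4]
0.5377311994768955 45.92224443532688 [0.64467929 0.1293008  4.15979226]
```

View pics/w4.png

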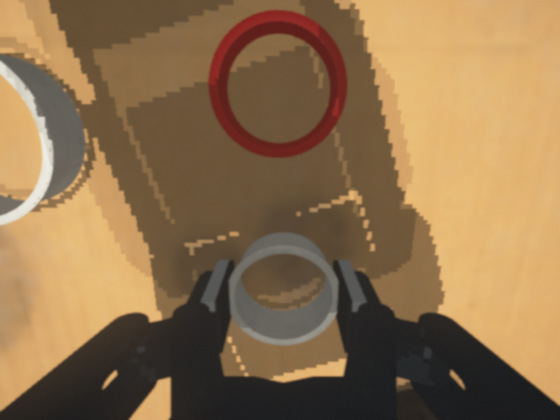

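>>> jog_arm([
  {"x": -15,"y": 0,"z": 0,"rx": 0,"ry": 0,"rz": 0,"hand": 35},
  {"x": -50,"y": 0,"z": 0,"rx": 0,"ry": 0,"rz": 0,"hand": 35},
  {"x": -55,"y": 0,"z": 0,"rx": 0,"ry": 0,"rz": 0,"hand": 35},
  {"x": -55,"y": 0,"z": 0,"rx": 0,"ry": 0,"rz": 0,"hand": 35},
  {"x": -55,"y": 0,"z": 0,"rx": 0,"ry": 0,"rz": 0,"hand": 35},
])

```text
time_s: 3.78
eef_pos: [543.8, 300.5, 234.9]
ee_rot: [0.707, 0.0, 0.707, -0.0]
force: [-0.2, 0.6, 0.1]
grip_width: 0.536
```

>>> jog_arm([
  {"x": 0,"y": -50,"z": 8,"rx": 0,"ry": 0,"rz": 0,"hand": 35},
  {"x": 0,"y": -55,"z": 8,"rx": 0,"ry": 0,"rz": 0,"hand": 35},
  {"x": 0,"y": -55,"z": 8,"rx": 0,"ry": 0,"rz": 0,"hand": 35},
  {"x": 0,"y": -55,"z": 8,"rx": 0,"ry": 0,"rz": 0,"hand": 35},
  {"x": 0,"y": -50,"z": 8,"rx": 0,"ry": 0,"rz": 0,"hand": 35},
])

```text
time_s: 4.4
eef_pos: [583.9, 33.8, 233.0]
ee_rot: [0.707, 0.0, 0.707, -0.0]
force: [0.1, 0.1, -0.3]
grip_width: 0.533
```

>>> jog_arm([
  {"x": 0,"y": -30,"z": 0,"rx": 0,"ry": 0,"rz": 0,"hand": 35},
  {"x": 0,"y": 0,"z": 0,"rx": 0,"ry": 0,"rz": 0,"hand": 35},
  {"x": 0,"y": 0,"z": 0,"rx": 0,"ry": 0,"rz": 0,"hand": 35},
])

```text
time_s: 4.78
eef_pos: [584.0, 6.4, 232.7]
ee_rot: [0.707, 0.0, 0.707, -0.0]
force: [0.2, 0.5, -0.3]
grip_width: 0.534
```

```bash
python3 - <<'E'
from h import *
s,im=cap('wrist','w5.png'); plan([597,-12,230],np.pi/2); print(s['grip_width'],s['joints'].round(2),s['force'])
C=cam('wrist',s)
for z in (0,14,60): print(z,proj(C,[597,-12,z]).round())
s,im=cap('top','t5.png'); s,im=cap('side','s5.png')
E
```

```text
t 4.825 TCP [584.    6.7 232.6] yaw 1.571 tilt: x [ 0.  0. -1.] z [1. 0. 0.] shift [  2.6 -18.7  13. ] world [ 13.  -18.7  -2.6]
rotvec [ 0.  0. -0.]
after-turn shift [  2.6 -18.7  13. ]
0.533531963220241 [-0.19  0.44  1.31  0.    1.39 -1.76] [ 0.24465395  0.5324812  -0.29433385]
0 [267. 186.]
14 [267. 189.]
60 [265. 201.]
```

View pics/w5.png

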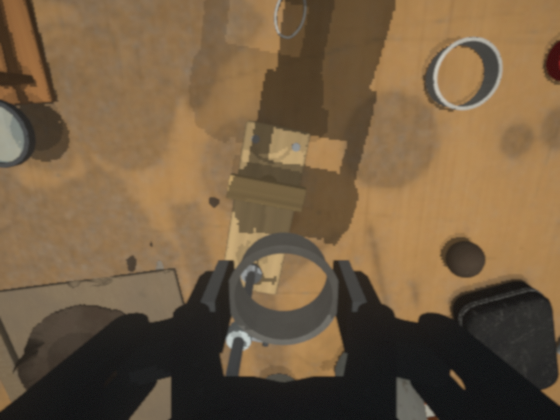

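```bash
python3 - <<'E'
from h import *
im=cv2.imread('pics/w5.png'); c=im[110:310,205:355].astype(float); c=np.clip(c*1.6,0,255).astype(np.uint8)
cv2.imwrite('pics/w5c.png',cv2.resize(c,(600,800)[::1] if 0 else None,fx=3,fy=3,interpolation=cv2.INTER_CUBIC))
im=cv2.imread('pics/s5.png'); cv2.imwrite('pics/s5c.png',cv2.resize(im[175:265,200:310],None,fx=6,fy=6,interpolation=cv2.INTER_CUBIC))
E
```

```text
(no output)
```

View pics/w5c.png

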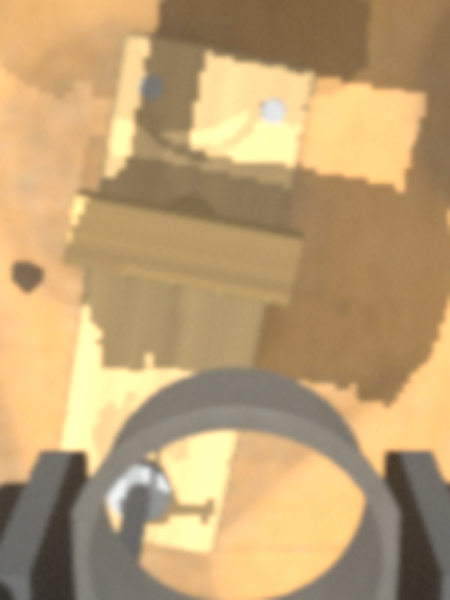

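View pics/s5c.png

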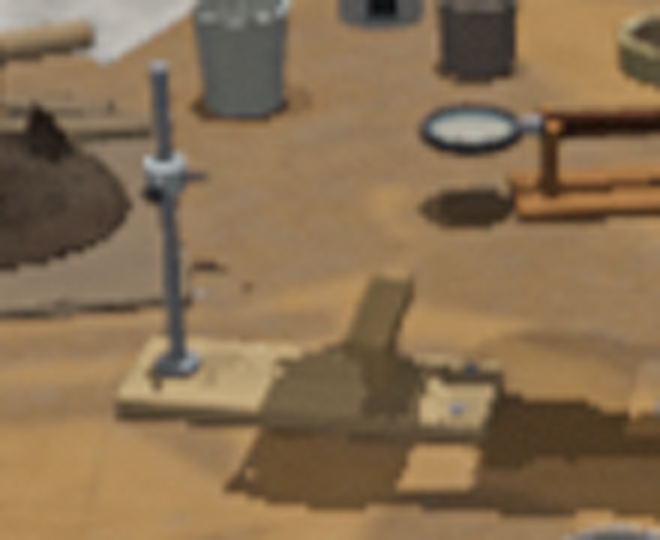

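```bash
python3 - <<'E'
from h import *
im=cv2.imread('pics/w5.png'); c=im[165:217,222:312].astype(float); c=np.clip(c*1.9,0,255).astype(np.uint8)
cv2.imwrite('pics/w5d.png',cv2.resize(c,None,fx=8,fy=8,interpolation=cv2.INTER_NEAREST))
E
```

```text
(no output)
```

View pics/w5d.png

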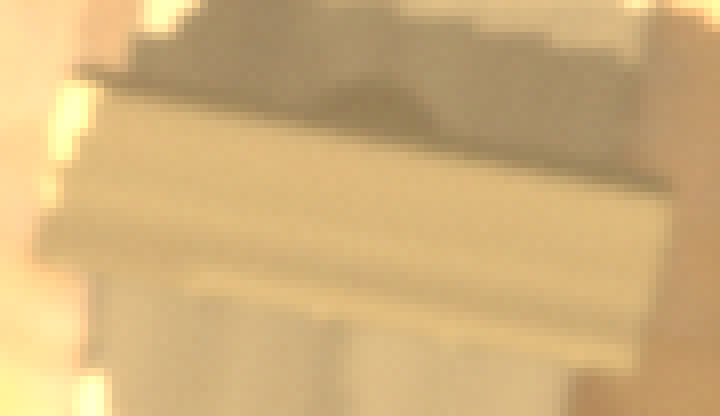

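```bash
python3 - <<'E'
from h import *
s=sense(); C=cam('wrist',s)
P=[onz(C,222+x/8-.5,165+y/8-.5,60) for x,y in [(72,80),(668,190),(635,370),(38,262)]]
P=np.array(P); print(P.round(1)); print('mid',P.mean(0))
for i in range(4): print(np.linalg.norm(P[i]-P[(i+1)%4]).round(1))
y=(P[1]-P[0]+P[2]-P[3]); print('stand yaw',np.arctan2(-y[0],y[1]))
# top/side view check
m=P.mean(0)
for n in('top','side'): print(n,proj(cam(n),m))
E
```

```text
[[571.  -43.9  60. ]
 [584.5  27.6  60. ]
 [607.3  24.   60. ]
 [593.6 -49.1  60. ]]
mid [589.08809207 -10.31152758  60.        ]
72.8
23.2
74.4
23.1
stand yaw -0.18592845967110302
top [261.4221083  189.42012175]
side [262.45358458 226.20268285]
```

>>> jog_arm([
  {"x": 0,"y": -17,"z": 5,"rx": 0,"ry": 0,"rz": 0,"hand": 35},
  {"x": 0,"y": 0,"z": 0,"rx": 0.18,"ry": 0,"rz": 0,"hand": 35},
  {"x": 0,"y": 0,"z": 0,"rx": 0.18,"ry": 0,"rz": 0,"hand": 35},
  {"x": 0,"y": 0,"z": 0,"rx": 0.18,"ry": 0,"rz": 0,"hand": 35},
  {"x": 0,"y": 0,"z": 0,"rx": 0.18,"ry": 0,"rz": 0,"hand": 35},
])

```text
time_s: 5.55
eef_pos: [589.4, -12.2, 232.2]
ee_rot: [0.661, 0.251, 0.661, -0.251]
force: [-0.1, -0.2, -0.0]
grip_width: 0.535
```

>>> jog_arm([
  {"x": 0,"y": 0,"z": 0,"rx": 0.18,"ry": 0,"rz": 0,"hand": 35},
  {"x": 0,"y": 0,"z": 0,"rx": 0.18,"ry": 0,"rz": 0,"hand": 35},
  {"x": 0,"y": 0,"z": 0,"rx": 0.18,"ry": 0,"rz": 0,"hand": 35},
  {"x": 0,"y": 0,"z": 0,"rx": 0.18,"ry": 0,"rz": 0,"hand": 35},
  {"x": 0,"y": 0,"z": 0,"rx": 0.18,"ry": 0,"rz": 0,"hand": 35},
])

```text
time_s: 6.18
eef_pos: [589.4, -12.2, 232.2]
ee_rot: [-0.486, -0.514, -0.486, 0.514]
force: [0.6, 0.4, 0.3]
grip_width: 0.535
```

>>> jog_arm([
  {"x": 0,"y": 0,"z": 0,"rx": 0.14,"ry": 0,"rz": 0,"hand": 35},
  {"x": 30,"y": 0,"z": 0,"rx": 0,"ry": 0,"rz": 0,"hand": 35},
  {"x": 30,"y": 0,"z": 0,"rx": 0,"ry": 0,"rz": 0,"hand": 35},
  {"x": 0,"y": 0,"z": 0,"rx": 0,"ry": 0,"rz": 0,"hand": 35},
  {"x": 0,"y": 0,"z": 0,"rx": 0,"ry": 0,"rz": 0,"hand": 35},
])

```text
time_s: 6.8
eef_pos: [589.8, -11.8, 173.6]
ee_rot: [0.451, 0.546, 0.45, -0.545]
force: [1.2, 0.0, -0.1]
grip_width: 0.533
```

```bash
python3 - <<'E'
from h import *
s,im=cap('wrist','w6.png'); plan([589,-10,120],-.186); print(s['grip_width'],s['joints'].round(2),s['force'])
C=cam('wrist',s); print(proj(C,[589,-10,60]))
s,im=cap('side','s6.png'); cv2.imwrite('pics/s6c.png',cv2.resize(im[145:265,190:330,::-1],None,fx=5,fy=5,interpolation=cv2.INTER_CUBIC))
E
```

```text
t 6.85 TCP [589.9 -11.8 173.8] yaw -0.19 tilt: x [ 0.002 -0.001 -1.   ] z [-0.189 -0.982  0.   ] shift [53.8 -1.3 -1.6] world [ -0.9   1.8 -53.8]
rotvec [-0.004  0.    -0.003]
after-turn shift [53.8 -1.2 -1.6]
0.5334565126430372 [-0.22  0.5   1.38 -0.    1.26 -0.03] [ 1.15081933  0.01766965 -0.11293955]
[280.70226524 203.8950538 ]
```

View pics/w6.png

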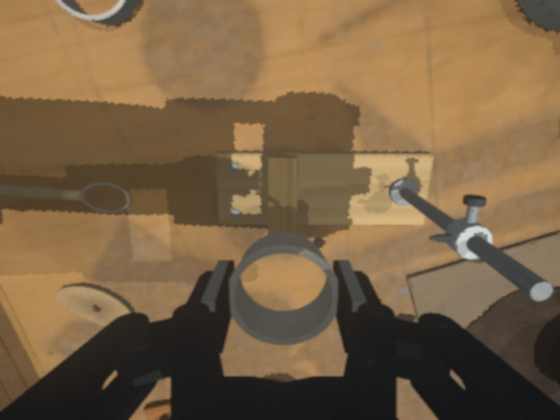

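View pics/s6c.png

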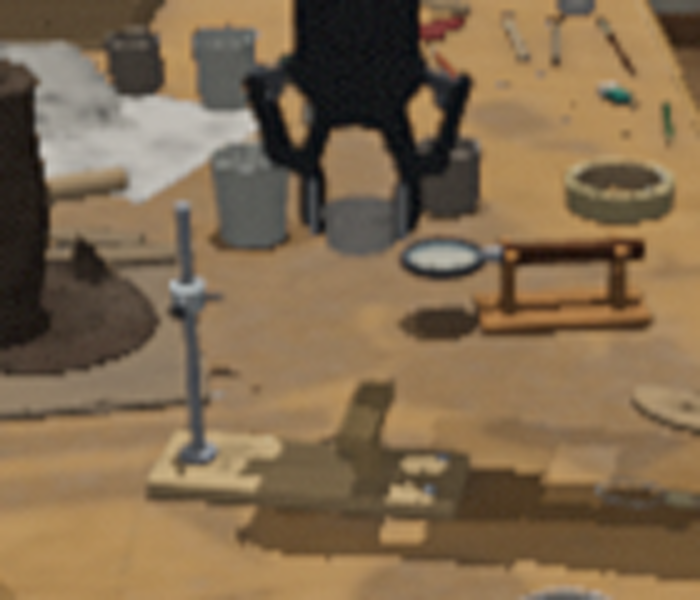

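```bash
python3 - <<'E'
from h import *
im=cv2.imread('pics/w6.png'); c=im[145:245,210:310].astype(float); c=np.clip(c*1.7,0,255).astype(np.uint8)
cv2.imwrite('pics/w6d.png',cv2.resize(c,None,fx=6,fy=6,interpolation=cv2.INTER_NEAREST))
c=im[140:300,370:560]; cv2.imwrite('pics/w6e.png',cv2.resize(c,None,fx=4,fy=4,interpolation=cv2.INTER_NEAREST))
E
```

```text
(no output)
```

View pics/w6d.png

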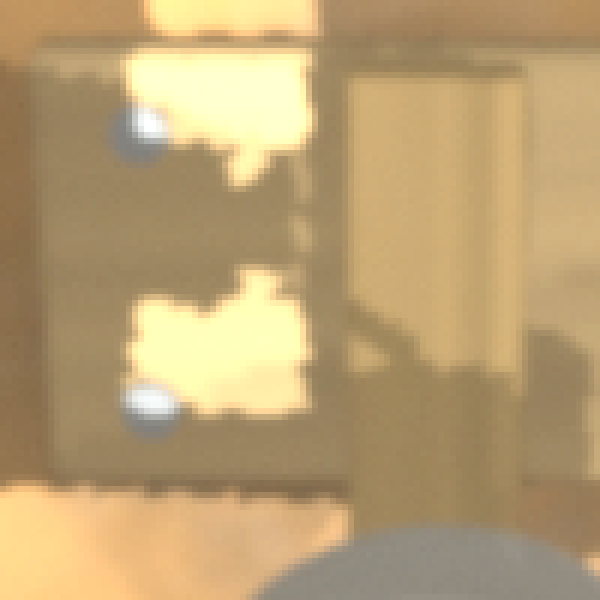

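View pics/w6e.png

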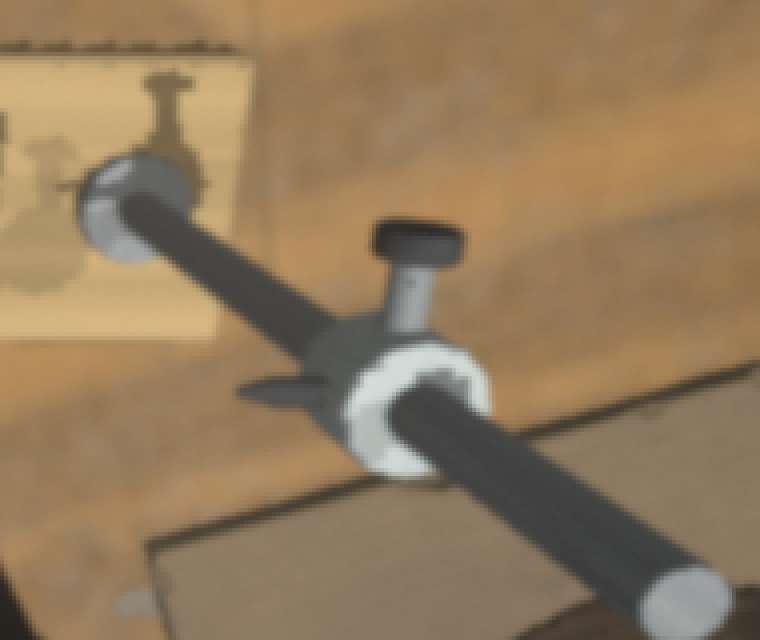

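```bash
cat > k.py <<'E'
from h import *
s=sense(); C=cam('wrist',s); S=cam('side')
def px(x,y,f,u0,v0): return u0+x/f-.5, v0+y/f-.5
P={k:onz(C,*px(*q,6,210,145),60) for k,q in dict(TL=(349,74),TR=(524,74),ML=(350,300),MR=(522,380),mid=(436,350)).items()}
for k in P: print(k,P[k].round(1))
d=P['MR']-P['TR'];print('dir y',np.arctan2(d[0],-d[1])); d=P['ML']-P['TL'];print(np.arctan2(d[0],-d[1]))
print('width',np.linalg.norm(P['TL']-P['TR']))
base=onz(C,*px(135,205,4,370,140),14); top=onz(C,*px(684,603,4,370,140),190)
print('post base',base.round(1),'top',top.round(1))
tw=px(240,391,4,370,140); ts=px(221,296,5,190,145)
print('tip tri',tri(C,tw,S,ts))
for yaw in(-.186,-.2):
  for pt in (base,top):
    print('bar from post',(pt-112*np.array([np.cos(yaw),np.sin(yaw),0])).round(1))
o,dd=ray(C,*tw)
for z in range(110,175,10): print(z,onz(C,*tw,z).round(1), proj(S,onz(C,*tw,z)).round(1),ts)
E
python3 k.py
```

```text
TL [586.4  28.9  60. ]
TR [608.3  24.6  60. ]
ML [ 5.805e+02 -3.000e-01  6.000e+01]
MR [600.9 -15.5  60. ]
mid [590.4  -9.2  60. ]
dir y -0.18385980416952613
-0.19935875502651362
width 22.313509662276026
post base [700.9 -32.3  14. ] top [699.  -31.2 190. ]
tip tri (array([676.5846042 , -25.91360022, 132.52292436]), np.float64(1.0988618049093761))
bar from post [590.8 -11.6  14. ]
bar from post [588.9 -10.5 190. ]
bar from post [591.1 -10.1  14. ]
bar from post [589.2  -9.  190. ]
110 [684.8 -36.8 110. ] [231.9 208.9] (233.7, 203.7)
120 [680.9 -31.9 120. ] [232.8 206.7] (233.7, 203.7)
130 [677. -27. 130.] [233.8 204.4] (233.7, 203.7)
140 [673.1 -22.1 140. ] [234.8 202.1] (233.7, 203.7)
150 [669.2 -17.2 150. ] [235.8 199.7] (233.7, 203.7)
160 [665.3 -12.2 160. ] [236.8 197.3] (233.7, 203.7)
170 [661.4  -7.3 170. ] [237.8 194.9] (233.7, 203.7)
```

>>> jog_arm([
  {"x": 45,"y": 0,"z": -1.6,"rx": 0,"ry": 0,"rz": 0,"hand": 35},
  {"x": 40,"y": 0,"z": 0,"rx": 0,"ry": 0,"rz": 0,"hand": 35},
  {"x": 17,"y": 0,"z": 0,"rx": 0,"ry": 0,"rz": 0,"hand": 35},
  {"x": 0,"y": 0,"z": 0,"rx": 0,"ry": 0,"rz": 0,"hand": 35},
  {"x": 0,"y": 0,"z": 0,"rx": 0,"ry": 0,"rz": 0,"hand": 35},
])

```text
time_s: 7.52
eef_pos: [590.5, -10.0, 72.1]
ee_rot: [0.451, 0.546, 0.449, -0.544]
force: [0.2, -0.4, 1.3]
grip_width: 0.535
```

```bash
python3 - <<'E'
from h import *
s,im=cap('wrist','w7.png'); plan([590,-10,63],-.19); print(s['grip_width'],s['force'])
C=cam('wrist',s); p,R=pose(s); print('ring top pred',proj(C,p+R@np.array([-19.3,0,0])), 'bar',proj(C,[590,-10,60]))
s,im=cap('side','s7.png'); cv2.imwrite('pics/s7c.png',cv2.resize(im[165:265,200:310,::-1],None,fx=6,fy=6,interpolation=cv2.INTER_CUBIC))
E
```

```text
t 7.575 TCP [590.4 -10.   72.1] yaw -0.19 tilt: x [ 0.003 -0.001 -1.   ] z [-0.189 -0.982  0.   ] shift [ 9.1 -0.4  0.1] world [-0.4  0.  -9.1]
rotvec [ 0.     0.    -0.003]
after-turn shift [ 9.1 -0.4  0.1]
0.5345722456814692 [ 0.15714497 -0.40678613  1.269322  ]
ring top pred [281.97390656 297.48026535] bar [281.14473531 263.65135712]
```

View pics/w7.png

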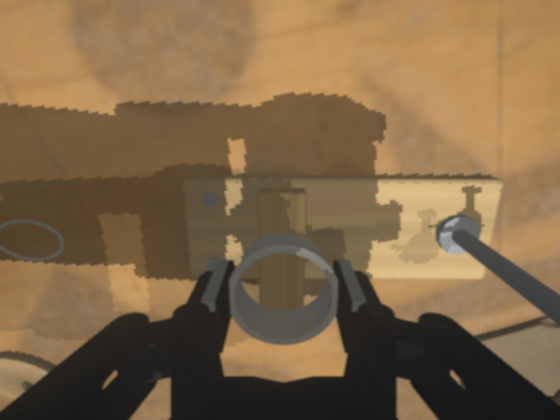

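View pics/s7c.png

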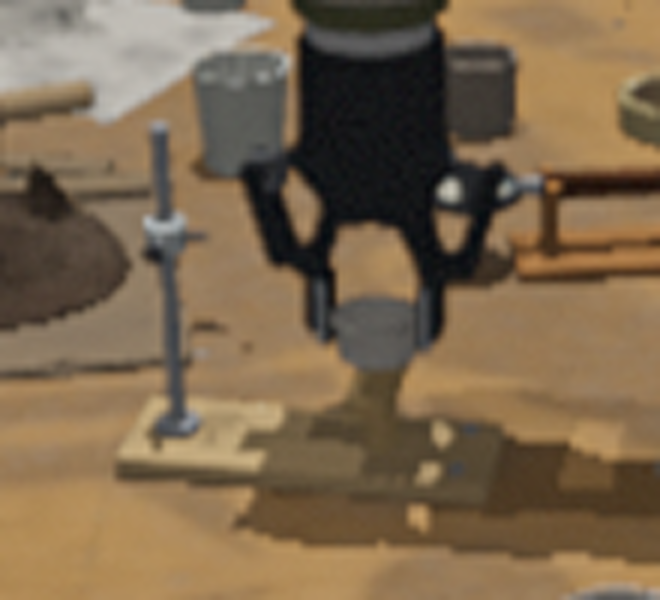

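```bash
python3 - <<'E'
from h import *
for f in ('w3','w4','w7'):
    im=cv2.imread(f'pics/{f}.png'); c=im[170:350,205:365].astype(float); c=np.clip(c*1.5,0,255).astype(np.uint8)
    cv2.imwrite(f'pics/{f}z.png',cv2.resize(c,None,fx=3.3,fy=3.3,interpolation=cv2.INTER_CUBIC))
E
```

```text
(no output)
```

View pics/w3z.png

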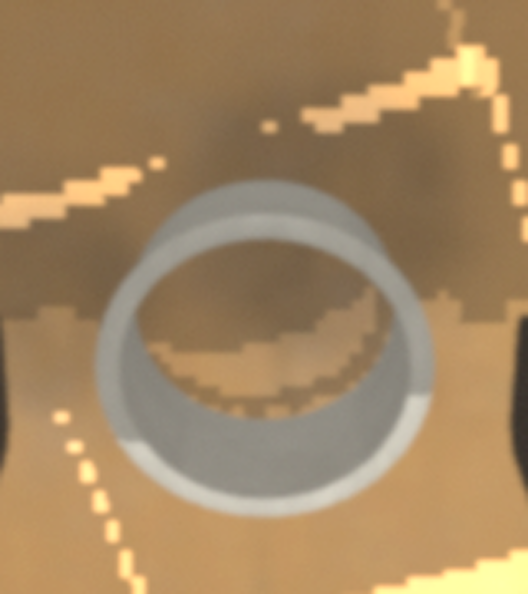

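View pics/w4z.png

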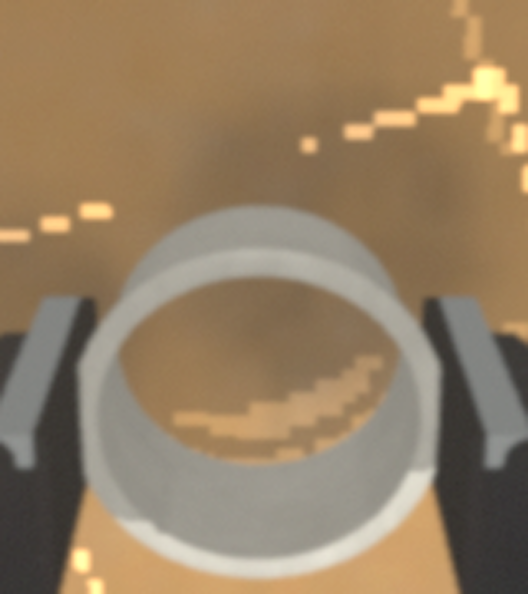

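View pics/w7z.png

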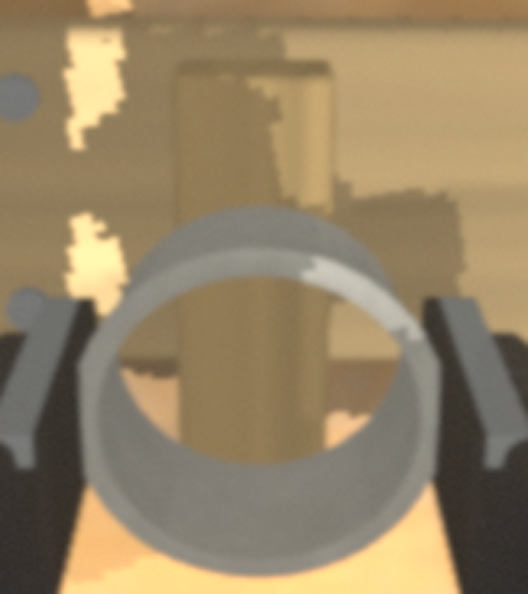

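```bash
python3 - <<'E'
from h import *
s=sense(); C=cam('wrist',s); p,R=pose(s)
e=onz(C,205+254.5/3.3-.5,170+71/3.3-.5,60); w=onz(C,205+331/3.3-.5,170+100/3.3-.5,60)-onz(C,205+178/3.3-.5,170+100/3.3-.5,60)
l=onz(C,205+181/3.3-.5,170+420/3.3-.5,60); r=onz(C,205+325/3.3-.5,170+420/3.3-.5,60)
print('edge',e,'w',np.linalg.norm(w),'centre', e+38*np.array([-.187,-.982,0]), 'mid thru ring',(l+r)/2, np.linalg.norm(r-l))
print('ring',onz(C,283.3,294.4,p[2]+19.3),p)
E
```

```text
edge [597.27596414  27.56093166  60.        ] w 22.197599589305078 centre [590.16996414  -9.75506834  60.        ] mid thru ring [586.14057018 -28.76203012  60.        ] 22.99416317442651
ring [591.03011938  -8.60885653  91.16994041] [590.25519012  -9.96425395  71.86994041]
```

>>> jog_arm([
  {"x": 6,"y": -0.8,"z": 1.0,"rx": 0,"ry": 0,"rz": 0,"hand": 35},
  {"x": 2,"y": 0,"z": 0,"rx": 0,"ry": 0,"rz": 0,"hand": 35},
  {"x": 1,"y": 0,"z": 0,"rx": 0,"ry": 0,"rz": 0,"hand": 35},
  {"x": 0,"y": 0,"z": 0,"rx": 0,"ry": 0,"rz": 0,"hand": 35},
])

```text
time_s: 8.12
eef_pos: [588.4, -10.7, 62.5]
ee_rot: [-0.45, -0.545, -0.45, 0.545]
force: [-6.2, 0.6, 10.6]
grip_width: 0.535
```

>>> jog_arm([
  {"x": -0.5,"y": 0.3,"z": 0,"rx": 0,"ry": 0,"rz": 0,"hand": 35},
  {"x": 0,"y": 0,"z": 0,"rx": 0,"ry": 0,"rz": 0,"hand": 35},
])

```text
time_s: 8.38
eef_pos: [588.4, -10.7, 62.6]
ee_rot: [-0.45, -0.545, -0.45, 0.545]
force: [-5.5, -0.8, 8.5]
grip_width: 0.531
```

```bash
python3 - <<'E'
from h import *
s,im=cap('wrist','w8.png'); plan([590,-10,62.7],-.19); print(s['grip_width'],s['force'],s['wrist_torque'])
im=im[:,:,::-1]; cv2.imwrite(f'pics/w8z.png',cv2.resize(im[150:350,180:380],None,fx=3,fy=3,interpolation=cv2.INTER_CUBIC))
s,im=cap('side','s8.png'); cv2.imwrite('pics/s8c.png',cv2.resize(im[165:265,200:310,::-1],None,fx=6,fy=6,interpolation=cv2.INTER_CUBIC))
E
```

```text
t 8.425 TCP [588.4 -10.7  62.6] yaw -0.19 tilt: x [-0.001 -0.    -1.   ] z [-0.189 -0.982  0.   ] shift [-0.1  1.4 -1. ] world [1.6 0.7 0.1]
rotvec [0.    0.    0.001]
after-turn shift [-0.1  1.4 -1. ]
0.5314797800968869 [-5.47841715 -0.75900625  8.54352217] [-0.00679011  0.91381997  0.01777538]
```

View pics/w8z.png

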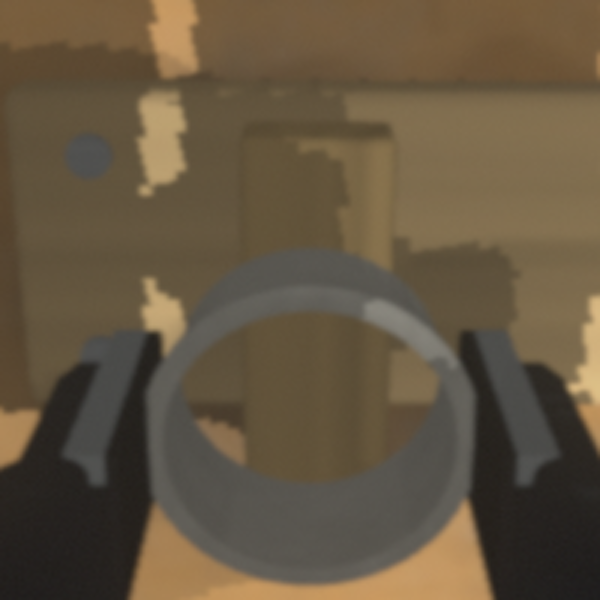

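View pics/s8c.png

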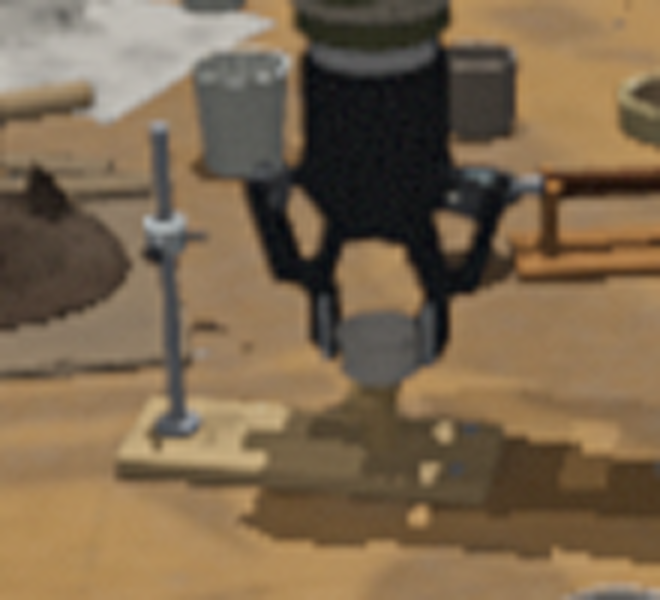

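```bash
python3 - <<'E'
from h import *
s=sense(); C=cam('wrist',s); p,R=pose(s)
q=lambda x,y,z: onz(C,180+x/3-.5,150+y/3-.5,z)
e=q(319,136,60); print('edge',e,'centre',e+38*np.array([-.187,-.982,0]))
a=(q(245,200,60)+q(392,200,60))/2;b=(q(246,440,60)+q(387,440,60))/2; print(a,b)
for m in (a,b):
    print(m+np.array([-.187,-.982,0])*(m[1]+10)/.982)
print('ring',q(310,435,82),p, 'stand axes of ring-centre')
E
```

```text
edge [597.43891134  27.02540027  60.        ] centre [590.33291134 -10.29059973  60.        ]
[595.48929911  17.13612341  60.        ] [587.38907977 -23.84629143  60.        ]
[590.32182958 -10.          60.        ]
[590.02579718 -10.          60.        ]
ring [589.10722724  -9.3381069   82.        ] [588.45429044 -10.73486454  62.60304348] stand axes of ring-centre
```

>>> jog_arm([
  {"x": -2.5,"y": 0,"z": 0,"rx": 0,"ry": 0,"rz": 0,"hand": 35},
  {"x": 0,"y": 0.4,"z": 0.5,"rx": 0,"ry": 0,"rz": 0,"hand": 35},
  {"x": 0,"y": 0,"z": 0,"rx": 0,"ry": 0,"rz": 0,"hand": 35},
])

```text
time_s: 8.85
eef_pos: [589.1, -11.3, 64.1]
ee_rot: [-0.45, -0.545, -0.45, 0.545]
force: [0.1, 0.3, -0.7]
grip_width: 0.535
```

```bash
python3 - <<'E'
from h import *
plan([590,-10,62.7],-.19); s=sense(); print(s['force'])
E
```

```text
t 8.85 TCP [589.1 -11.3  64.1] yaw -0.19 tilt: x [-0.  0. -1.] z [-0.189 -0.982 -0.   ] shift [ 1.4  0.7 -1.5] world [ 0.9  1.3 -1.4]
rotvec [-0. -0.  0.]
after-turn shift [ 1.4  0.7 -1.5]
[ 0.14666027  0.32919257 -0.73617997]
```

>>> jog_arm([
  {"x": 0.6,"y": 0.5,"z": 0,"rx": 0,"ry": 0,"rz": 0,"hand": 35},
  {"x": 0.5,"y": 0,"z": 0,"rx": 0,"ry": 0,"rz": 0,"hand": 35},
  {"x": 0,"y": 0,"z": 0,"rx": 0,"ry": 0,"rz": 0,"hand": 35},
])

```text
time_s: 9.22
eef_pos: [589.5, -11.3, 63.1]
ee_rot: [-0.45, -0.545, -0.45, 0.545]
force: [-0.4, -0.4, -0.5]
grip_width: 0.535
```

>>> jog_arm([
  {"x": 0.4,"y": 0,"z": 0,"rx": 0,"ry": 0,"rz": 0,"hand": 35},
  {"x": 0,"y": 0,"z": 0,"rx": 0,"ry": 0,"rz": 0,"hand": 35},
])

```text
time_s: 9.48
eef_pos: [589.6, -11.4, 62.8]
ee_rot: [0.45, 0.545, 0.45, -0.545]
force: [-0.8, 0.2, -0.6]
grip_width: 0.534
```

>>> jog_arm([
  {"x": 0.3,"y": 0,"z": 0,"rx": 0,"ry": 0,"rz": 0,"hand": 45},
  {"x": 0,"y": 0,"z": 0,"rx": 0,"ry": 0,"rz": 0,"hand": 48},
  {"x": 0,"y": 0,"z": 0,"rx": 0,"ry": 0,"rz": 0,"hand": 53},
  {"x": 0,"y": 0,"z": 0,"rx": 0,"ry": 0,"rz": 0,"hand": 60},
  {"x": 0,"y": 0,"z": 0,"rx": 0,"ry": 0,"rz": 0,"hand": 60},
])

```text
time_s: 10.1
eef_pos: [589.6, -11.3, 62.5]
ee_rot: [-0.45, -0.545, -0.45, 0.545]
force: [-0.3, 0.1, 0.2]
grip_width: 0.702
```

```bash
python3 - <<'E'
from h import *
s,im=cap('wrist','w9.png'); plan([590,-10,62.7],-.19); print(s['grip_width'],s['force'])
im=im[:,:,::-1]; cv2.imwrite(f'pics/w9z.png',cv2.resize(im[150:350,180:380],None,fx=3,fy=3,interpolation=cv2.INTER_CUBIC))
E
```

```text
t 10.15 TCP [589.6 -11.3  62.5] yaw -0.19 tilt: x [-0.  0. -1.] z [-0.189 -0.982 -0.   ] shift [-0.2  0.2 -1.4] world [0.4 1.3 0.2]
rotvec [-0. -0.  0.]
after-turn shift [-0.2  0.2 -1.4]
0.7023036757652178 [-0.26608056  0.11394808  0.20183023]
```

View pics/w9z.png

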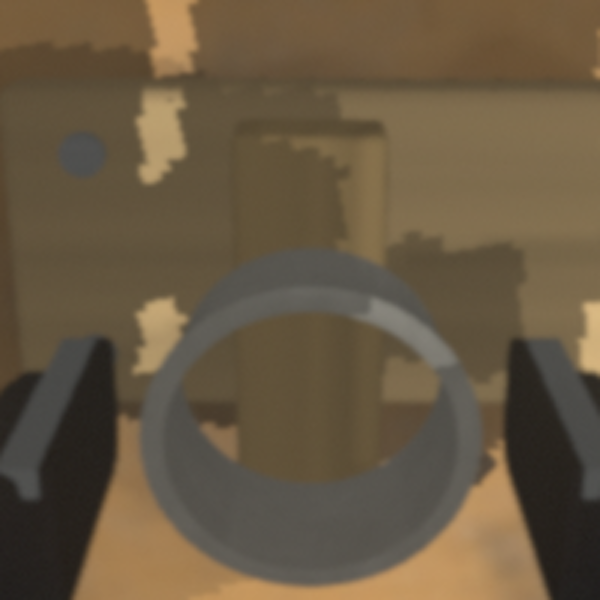

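```bash
python3 - <<'E'
from h import *
s=sense(); C=cam('wrist',s)
for z in (125,132,140): print(proj(C,[677,-26,z]))
E
```

```text
[581.71745757 371.86004707]
[603.42086756 391.28320992]
[632.43532662 417.24929375]
```

>>> jog_arm([
  {"x": -20,"y": 0,"z": 0,"rx": 0,"ry": 0,"rz": 0,"hand": 60},
  {"x": -30,"y": 0,"z": 0,"rx": 0,"ry": 0,"rz": 0,"hand": 60},
  {"x": 0,"y": 0,"z": 0,"rx": 0,"ry": 0,"rz": 0,"hand": 60},
  {"x": 0,"y": 0,"z": 0,"rx": 0,"ry": 0,"rz": 0,"hand": 60},
])

```text
time_s: 10.65
eef_pos: [589.2, -11.3, 111.8]
ee_rot: [-0.45, -0.545, -0.451, 0.545]
force: [0.2, 0.9, 0.1]
grip_width: 0.701
```

```bash
python3 - <<'E'
from h import *
s,im=cap('wrist','w10.png'); plan([590,-10,62.7],-.19); print(s['grip_width'],s['force']); C=cam('wrist',s)
for z in (125,132,140): print(proj(C,[677,-26,z]))
E
```

```text
t 10.7 TCP [589.1 -11.3 111.5] yaw -0.19 tilt: x [-0.002  0.    -1.   ] z [-0.189 -0.982 -0.   ] shift [48.8  0.7 -1.4] world [  0.9   1.3 -48.8]
rotvec [-0.    -0.     0.002]
after-turn shift [48.8  0.7 -1.4]
0.7009545461250194 [0.24929342 0.91928571 0.12384682]
[486.205794   285.58218626]
[495.96212565 294.29156158]
[508.32799524 305.33044416]
```

View pics/w10.png

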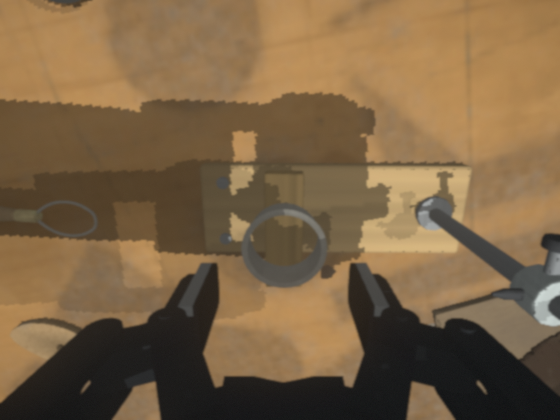

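```bash
python3 - <<'E'
from h import *
im=cv2.imread('pics/w10.png'); cv2.imwrite('pics/w10e.png',cv2.resize(im[260:340,460:560],None,fx=7,fy=7,interpolation=cv2.INTER_CUBIC))
c=np.clip(im[155:295,225:345].astype(float)*1.6,0,255).astype(np.uint8)
cv2.imwrite('pics/w10r.png',cv2.resize(c,None,fx=4.2,fy=4.2,interpolation=cv2.INTER_CUBIC))
E
```

```text
(no output)
```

View pics/w10e.png

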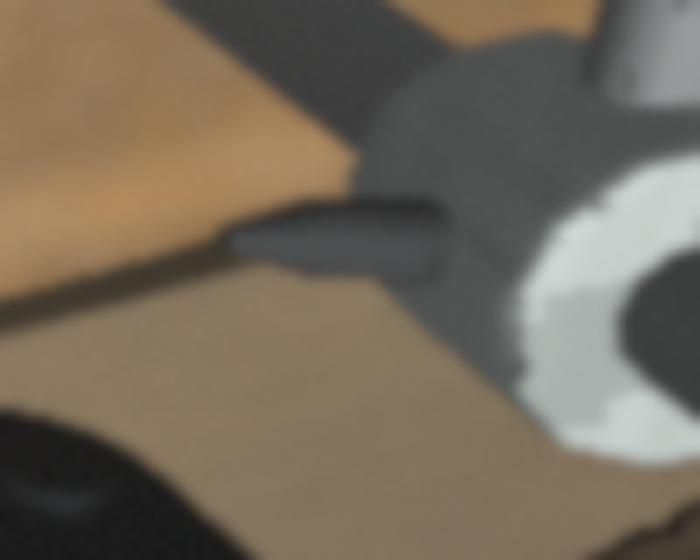

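View pics/w10r.png

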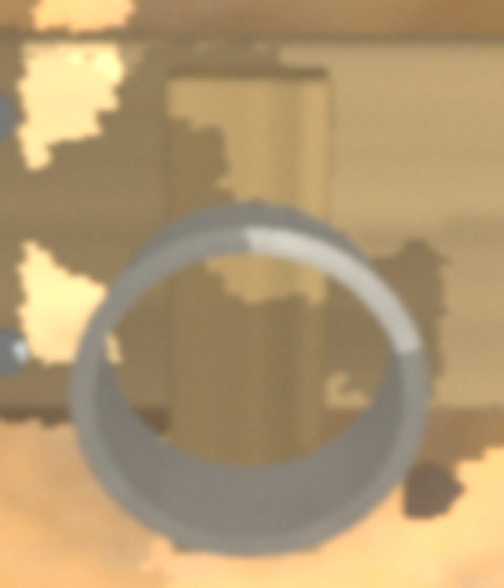

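```bash
python3 - <<'E'
from h import *
s=sense(); C=cam('wrist',s)
# ring and bar
q=lambda x,y,z: onz(C,225+x/4.2-.5,155+y/4.2-.5,z)
print('ring',q(249.5,390,82)); m=(q(168,150,60)+q(329,150,60))/2; n=(q(172,420,60)+q(324,420,60))/2
for a in (m,n): print('bar',a,a+np.array([-.187,-.982,0])*(a[1]+10)/.982)
e=q(248,74,60); print('centre from edge',e+38*np.array([-.187,-.982,0]))
t10=(460+226/7-.5,260+240/7-.5); print(t10)
for z in (125,128,131,134,137): print(z,onz(C,*t10,z).round(1))
# w6 camera
X=np.array([.002,-.001,-1]);X/=np.linalg.norm(X);Y=np.array([np.cos(-.19),np.sin(-.19),0]);Z=np.cross(X,Y);Z/=np.linalg.norm(Z);Y=np.cross(Z,X);R=np.stack([X,Y,Z],1)
T=np.array(get_calibration('wrist')['T_tool_cam']);K=C[0];Rc=R@T[:3,:3];o=R@T[:3,3]+np.array([589.9,-11.8,173.8])
C6=(K,Rc.T,-Rc.T@o); t6=(370+240/4-.5,140+391/4-.5)
print(tri(C,t10,C6,t6)); S=cam('side'); ts=(233.7,203.7)
print(tri(C,t10,S,ts),tri(C6,t6,S,ts))
E
```

```text
ring [590.20339123 -10.20267845  82.        ]
bar [595.2226631   16.65711153  60.        ] [590.1464107 -10.         60.       ]
bar [587.24223632 -24.59896474  60.        ] [590.02228358 -10.          60.        ]
centre from edge [590.10573919  -9.90810272  60.        ]
(491.7857142857143, 293.7857142857143)
125 [679.1 -30.3 125. ]
128 [677.4 -28.1 128. ]
131 [675.6 -25.9 131. ]
134 [673.9 -23.7 134. ]
137 [672.1 -21.5 137. ]
(array([678.01927496, -28.67490098, 127.10291397]), np.float64(0.36749124390224125))
(array([676.23511493, -25.83550712, 132.04803132]), np.float64(2.204662992398269)) (array([676.62724896, -26.07784284, 132.46358938]), np.float64(1.0372035316049788))
```

```bash
python3 - <<'E'
from h import *
from scipy.optimize import brentq
T=np.array(get_calibration('wrist')['T_tool_cam']);K=np.array(get_calibration('wrist')['camera_matrix'])
X=np.array([.002,-.001,-1]);X/=np.linalg.norm(X);Y=np.array([np.cos(-.19),np.sin(-.19),0]);Z=np.cross(X,Y);Z/=np.linalg.norm(Z);Y=np.cross(Z,X);R=np.stack([X,Y,Z],1)
Rc=R@T[:3,:3];o=R@T[:3,3]+np.array([589.9,-11.8,173.8]); C6=(K,Rc.T,-Rc.T@o)
p=lambda x,y:np.array((370+x/4-.5,140+y/4-.5))
base=onz(C6,*p(135,205),14); top=onz(C6,*p(684,603),190); print(base,top)
f=lambda z: base+(top-base)*(z-14)/176
for z in range(130,150,2): print(z,((proj(C6,f(z))-np.array([370,140])+.5)*4).round(1))
# flange at base: maybe z~16
a=np.load('pics/s6.png.npy'); cv2.imwrite('pics/s6f.png',cv2.resize(a[180:245,212:248,::-1],None,fx=12,fy=9,interpolation=cv2.INTER_NEAREST))
E
```

```text
[700.91255121 -32.52862529  14.        ] [699.02812231 -31.32092788 190.        ]
130 [393.4 392.4]
132 [400.4 397.4]
134 [407.5 402.6]
136 [414.8 407.8]
138 [422.2 413.2]
140 [429.8 418.7]
142 [437.5 424.3]
144 [445.3 430. ]
146 [453.3 435.8]
148 [461.5 441.7]
```

View pics/s6f.png

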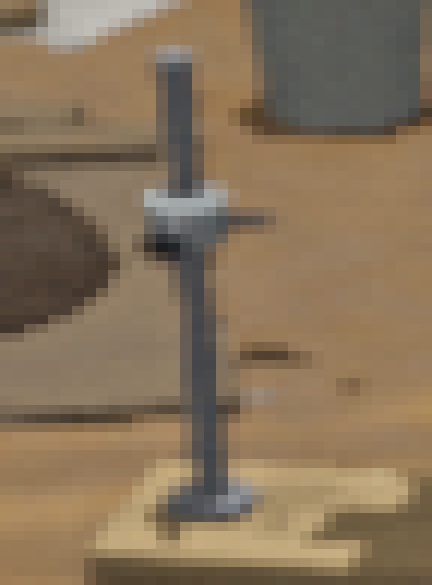

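```bash
python3 - <<'E'
from h import *
S=cam('side')
for z in (14,16,18,190): print(z,proj(S,[699.5,-31.5,z]).round(2))
for z in (125,128,130,132): print(z,proj(S,[677.5,-26.6,z]).round(2))
E
```

```text
14 [228.82 236.43]
16 [228.79 235.89]
18 [228.75 235.35]
190 [225.51 186.04]
125 [233.71 205.88]
128 [233.66 205.01]
130 [233.63 204.42]
132 [233.59 203.84]
```

>>> jog_arm([
  {"x": -50,"y": 0,"z": 0,"rx": 0,"ry": 0,"rz": 0,"hand": 85},
  {"x": -55,"y": 0,"z": 0,"rx": 0,"ry": 0,"rz": 0,"hand": 85},
  {"x": -15,"y": -18,"z": 50,"rx": 0,"ry": 0,"rz": 0,"hand": 85},
  {"x": 0,"y": -18,"z": 56,"rx": 0,"ry": 0,"rz": 0,"hand": 85},
  {"x": 0,"y": -18,"z": 56,"rx": 0,"ry": 0,"rz": 0,"hand": 85},
])

```text
time_s: 11.32
eef_pos: [504.7, -161.4, 231.7]
ee_rot: [-0.45, -0.545, -0.451, 0.545]
force: [-0.2, -0.9, 0.4]
grip_width: 0.996
```

>>> jog_arm([
  {"x": 0,"y": -18,"z": 56,"rx": 0,"ry": 0,"rz": 0,"hand": 85},
  {"x": 0,"y": -18,"z": 54,"rx": 0,"ry": 0,"rz": 0,"hand": 85},
  {"x": 0,"y": 0,"z": 0,"rx": -0.18,"ry": 0,"rz": 0,"hand": 85},
  {"x": 0,"y": 0,"z": 0,"rx": -0.18,"ry": 0,"rz": 0,"hand": 85},
  {"x": 0,"y": 0,"z": 0,"rx": -0.18,"ry": 0,"rz": 0,"hand": 85},
])

```text
time_s: 11.95
eef_pos: [449.5, -261.5, 231.5]
ee_rot: [0.58, 0.404, 0.581, -0.404]
force: [0.7, 1.0, -1.1]
grip_width: 0.996
```

>>> jog_arm([
  {"x": 0,"y": 0,"z": 0,"rx": -0.18,"ry": 0,"rz": 0,"hand": 85},
  {"x": 0,"y": 0,"z": 0,"rx": -0.18,"ry": 0,"rz": 0,"hand": 85},
  {"x": 0,"y": 0,"z": 0,"rx": -0.18,"ry": 0,"rz": 0,"hand": 85},
  {"x": 0,"y": 0,"z": 0,"rx": -0.18,"ry": 0,"rz": 0,"hand": 85},
  {"x": 0,"y": 0,"z": 0,"rx": -0.18,"ry": 0,"rz": 0,"hand": 85},
])

```text
time_s: 12.58
eef_pos: [449.6, -261.3, 231.5]
ee_rot: [0.698, 0.111, 0.699, -0.111]
force: [0.0, -0.3, 0.0]
grip_width: 0.995
```

>>> jog_arm([
  {"x": 0,"y": 0,"z": 0,"rx": -0.18,"ry": 0,"rz": 0,"hand": 85},
  {"x": 0,"y": 0,"z": 0,"rx": -0.14,"ry": 0,"rz": 0,"hand": 85},
  {"x": 0,"y": 0,"z": 0,"rx": 0,"ry": 0,"rz": 0,"hand": 85},
  {"x": 0,"y": 0,"z": 0,"rx": 0,"ry": 0,"rz": 0,"hand": 85},
])

```text
time_s: 13.08
eef_pos: [449.7, -261.4, 232.1]
ee_rot: [0.707, 0.001, 0.707, -0.001]
force: [-1.4, 0.5, 1.0]
grip_width: 0.992
```

```bash
python3 - <<'E'
from h import *
s,im=cap('wrist','w11.png'); plan([447,-265,34],np.pi/2); print(s['grip_width'],s['joints'].round(2),s['force'])
E
```

```text
t 13.125 TCP [ 449.8 -261.4  232.2] yaw 1.568 tilt: x [-0.  0. -1.] z [ 1.    -0.003 -0.   ] shift [198.2  -3.6  -2.7] world [  -2.8   -3.6 -198.2]
rotvec [-0.003 -0.    -0.   ]
after-turn shift [198.2  -3.6  -2.8]
0.9923585728940053 [-0.75  0.3   1.51 -0.    1.33 -2.32] [-1.40004653  0.45244708  1.0186011 ]
```

View pics/w11.png

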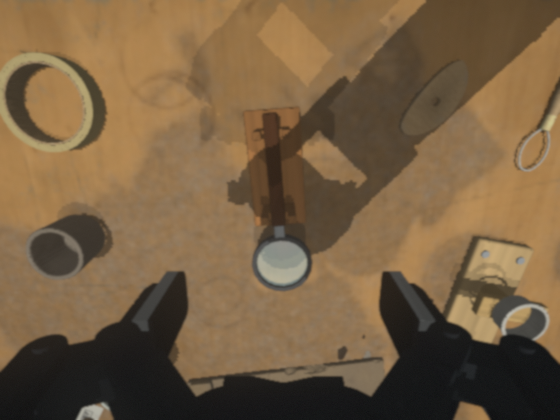

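```bash
python3 - <<'E'
from h import *
im=cv2.imread('pics/w11.png'); c=np.clip(im[95:300,225:335].astype(float)*1.8,0,255).astype(np.uint8)
cv2.imwrite('pics/w11z.png',cv2.resize(c,None,fx=3.6,fy=3.6,interpolation=cv2.INTER_CUBIC)[:800])
c=np.clip(im[95:245,225:335].astype(float)*2.2,0,255).astype(np.uint8)
cv2.imwrite('pics/w11y.png',cv2.resize(c,None,fx=5,fy=5,interpolation=cv2.INTER_CUBIC)[:598])
E
```

```text
(no output)
```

View pics/w11z.png

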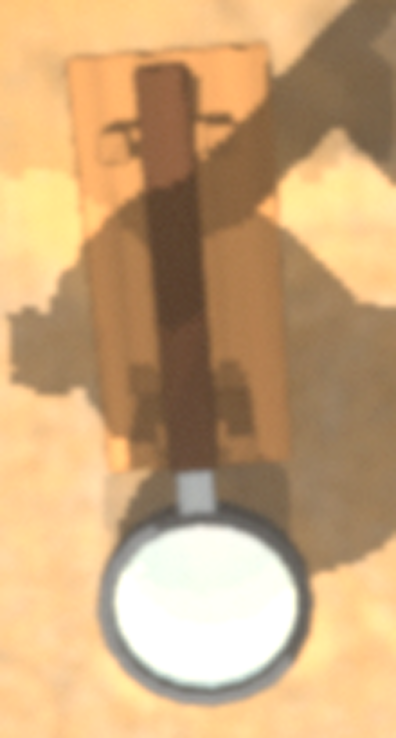

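View pics/w11y.png

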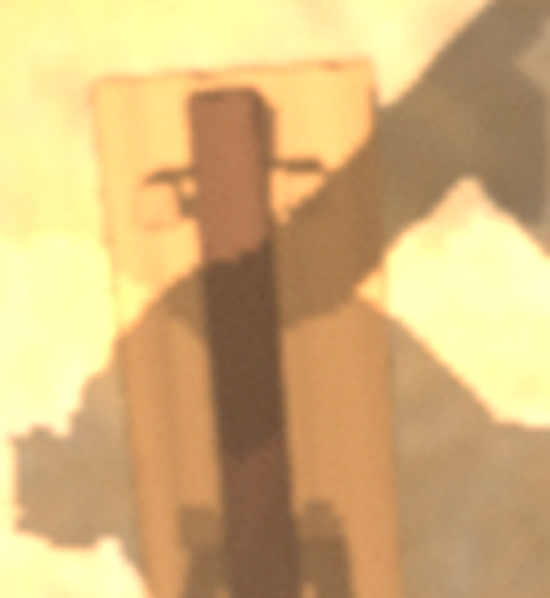

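```bash
python3 - <<'E'
from h import *
s=sense(); C=cam('wrist',s); q=lambda x,y,z: onz(C,225+x/3.6-.5,95+y/3.6-.5,z)
L=q(205,604,57); a=q(162,67,61); b=q(192,468,61)
print(L,a,b, np.linalg.norm(L-a),np.linalg.norm((L-b)[:2])); d=L-a; yl=np.arctan2(d[1],d[0]); yh=np.arctan2((b-a)[1],(b-a)[0]); print(yl,yh)
u=(L-a)/np.linalg.norm((L-a)[:2]); g=L-80*np.array([u[0],u[1],0]); print('grip -80',g)
c=(a+b)/2; print('handle centre (expected -99)',c, np.linalg.norm((L-c)[:2]))
plan([g[0],g[1],36],np.pi/2+yl)
E
```

```text
[ 530.53456766 -263.63563559   57.        ] [ 380.13681833 -273.73658235   61.        ] [ 486.91720087 -267.03353822   61.        ] 150.78962872317112 43.74951917881441
0.06706084644686183 0.06269185486841049
grip -80 [ 450.71438654 -268.9964831    57.        ]
handle centre (expected -99) [ 433.5270096  -270.38506028   61.        ] 97.24207451205092
t 13.125 TCP [ 449.8 -261.4  232.2] yaw 1.568 tilt: x [-0.  0. -1.] z [ 1.    -0.003 -0.   ] shift [196.2  -7.6   1.1] world [   1.    -7.6 -196.2]
rotvec [-0.07 -0.   -0.  ]
after-turn shift [196.2  -7.6   0.4]
```

>>> jog_arm([
  {"x": 45,"y": -7.6,"z": 1,"rx": 0,"ry": 0,"rz": 0,"hand": 85},
  {"x": 45,"y": 0,"z": 0,"rx": -0.068,"ry": 0,"rz": 0,"hand": 85},
  {"x": 40,"y": 0,"z": 0,"rx": 0,"ry": 0,"rz": 0,"hand": 80},
  {"x": 0,"y": 0,"z": 0,"rx": 0,"ry": 0,"rz": 0,"hand": 70},
  {"x": 0,"y": 0,"z": 0,"rx": 0,"ry": 0,"rz": 0,"hand": 60},
])

```text
time_s: 13.75
eef_pos: [451.5, -269.6, 104.1]
ee_rot: [0.707, -0.024, 0.706, 0.023]
force: [0.0, -0.1, 0.6]
grip_width: 0.704
```

```bash
python3 - <<'E'
from h import *
s,im=cap('wrist','w12.png'); plan([450.7,-269,34],np.pi/2+.065); print(s['grip_width'],s['force']); C=cam('wrist',s); print(proj(C,[450.7,-269,61]),proj(C,[530.5,-263.6,57]))
E
```

```text
t 13.8 TCP [ 451.6 -269.7  104.4] yaw 1.638 tilt: x [ 0.002 -0.002 -1.   ] z [0.998 0.067 0.002] shift [70.4  1.  -1. ] world [ -0.9   0.7 -70.4]
rotvec [0.002 0.002 0.002]
after-turn shift [70.4  0.8 -0.8]
0.7042020580448675 [ 0.01622608 -0.09746462  0.58660591]
[284.82028926 238.23599947] [284.70703312 344.67540476]
```

View pics/w12.png

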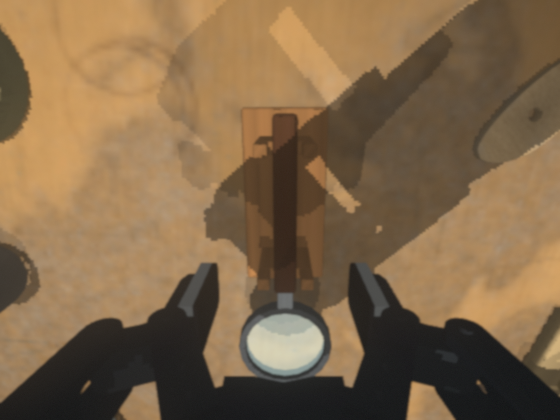

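>>> jog_arm([
  {"x": 45,"y": 0.8,"z": -0.5,"rx": 0,"ry": 0,"rz": 0,"hand": 60},
  {"x": 25,"y": 0,"z": 0,"rx": 0,"ry": 0,"rz": 0,"hand": 60},
  {"x": 0,"y": 0,"z": 0,"rx": 0,"ry": 0,"rz": 0,"hand": 60},
  {"x": 0,"y": 0,"z": 0,"rx": 0,"ry": 0,"rz": 0,"hand": 40},
  {"x": 0,"y": 0,"z": 0,"rx": 0,"ry": 0,"rz": 0,"hand": 20},
])

```text
time_s: 14.42
eef_pos: [450.9, -268.9, 34.0]
ee_rot: [0.707, -0.024, 0.706, 0.023]
force: [0.2, 0.2, -0.3]
grip_width: 0.285
```

>>> jog_arm([
  {"x": 0,"y": 0,"z": 0,"rx": 0,"ry": 0,"rz": 0,"hand": 15},
  {"x": 0,"y": 0,"z": 0,"rx": 0,"ry": 0,"rz": 0,"hand": 5},
  {"x": 0,"y": 0,"z": 0,"rx": 0,"ry": 0,"rz": 0,"hand": 5},
  {"x": 0,"y": 0,"z": 0,"rx": 0,"ry": 0,"rz": 0,"hand": 5},
  {"x": 0,"y": 0,"z": 0,"rx": 0,"ry": 0,"rz": 0,"hand": 5},
], force=60)

```text
time_s: 15.05
eef_pos: [450.6, -268.6, 33.4]
ee_rot: [0.707, -0.024, 0.706, 0.023]
force: [-1.0, 0.9, 5.6]
grip_width: 0.154
```

```bash
python3 - <<'E'
from h import *
s,im=cap('wrist','w13.png'); plan([450.7,-269,34],np.pi/2+.065); print(s['grip_width']*85.4,s['force'],s['wrist_torque'])
E
```

```text
t 15.1 TCP [ 450.6 -268.6   33.4] yaw 1.638 tilt: x [ 0.001 -0.001 -1.   ] z [0.998 0.067 0.001] shift [-0.6 -0.4  0.1] world [ 0.1 -0.4  0.6]
rotvec [0.002 0.001 0.001]
after-turn shift [-0.6 -0.4  0.1]
13.143274840280025 [-1.00559414  0.90067888  5.57948278] [0.15314256 0.11921203 0.00597348]
```

View pics/w13.png

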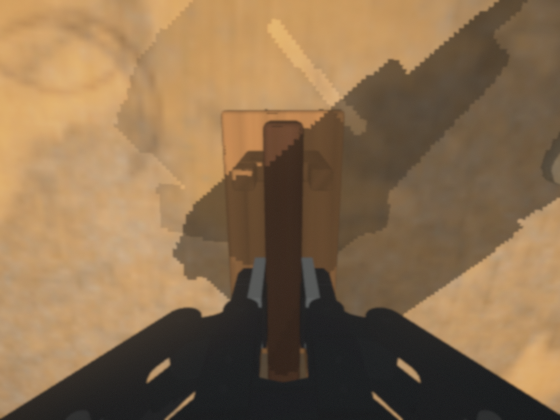

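>>> jog_arm([
  {"x": -8,"y": 0,"z": 0,"rx": 0,"ry": 0,"rz": 0,"hand": 5},
  {"x": -25,"y": 0,"z": 0,"rx": 0,"ry": 0,"rz": 0,"hand": 5},
  {"x": -40,"y": 0,"z": 0,"rx": 0,"ry": 0,"rz": 0,"hand": 5},
  {"x": -35,"y": 0,"z": 0,"rx": 0,"ry": 0,"rz": 0,"hand": 5},
  {"x": -20,"y": 0,"z": 0,"rx": 0,"ry": 0,"rz": 0,"hand": 5},
])

```text
time_s: 15.72
eef_pos: [450.5, -268.5, 162.8]
ee_rot: [0.707, -0.024, 0.706, 0.023]
force: [-0.5, 0.3, -0.9]
grip_width: 0.148
```

>>> jog_arm([
  {"x": 0,"y": 25,"z": 5,"rx": 0,"ry": 0,"rz": 0,"hand": 5},
  {"x": 0,"y": 35,"z": 10,"rx": 0,"ry": 0,"rz": 0,"hand": 5},
  {"x": 0,"y": 40,"z": 10,"rx": 0,"ry": 0,"rz": 0,"hand": 5},
  {"x": 0,"y": 40,"z": 10,"rx": 0,"ry": 0,"rz": 0,"hand": 5},
  {"x": 0,"y": 40,"z": 10,"rx": 0,"ry": 0,"rz": 0,"hand": 5},
])

```text
time_s: 16.35
eef_pos: [483.1, -84.4, 161.0]
ee_rot: [0.707, -0.024, 0.707, 0.024]
force: [0.1, -1.0, -0.1]
grip_width: 0.151
```

>>> jog_arm([
  {"x": 0,"y": 35,"z": 10,"rx": 0,"ry": 0,"rz": 0,"hand": 5},
  {"x": 0,"y": 20,"z": 10,"rx": 0,"ry": 0,"rz": 0,"hand": 5},
  {"x": 0,"y": 13,"z": 10,"rx": 0,"ry": 0,"rz": 0,"hand": 5},
  {"x": 0,"y": 0,"z": 0,"rx": 0,"ry": 0,"rz": 0,"hand": 5},
  {"x": 0,"y": 0,"z": 0,"rx": 0,"ry": 0,"rz": 0,"hand": 5},
])

```text
time_s: 16.98
eef_pos: [508.3, -16.5, 160.5]
ee_rot: [0.707, -0.024, 0.707, 0.023]
force: [0.9, 0.8, -2.0]
grip_width: 0.153
```

```bash
python3 - <<'E'
from h import *
s,im=cap('wrist','w14.png'); plan([510.9,-15.4,110],np.pi/2+.067); print(s['grip_width']*85.4,s['force'],s['wrist_torque'])
s,im=cap('side','s14.png'); cv2.imwrite('pics/s14c.png',cv2.resize(im[145:265,200:340,::-1],None,fx=5,fy=5,interpolation=cv2.INTER_CUBIC))
E
```

```text
t 17.025 TCP [508.2 -16.6 160.5] yaw 1.637 tilt: x [-0. -0. -1.] z [ 0.998  0.066 -0.   ] shift [50.5  1.   2.8] world [  2.7   1.2 -50.5]
rotvec [-0.001 -0.     0.   ]
after-turn shift [50.5  1.   2.7]
13.039344622711093 [ 0.93871578  0.79422873 -1.9763878 ] [-0.00762632  0.00637038 -0.0158599 ]
```

View pics/w14.png

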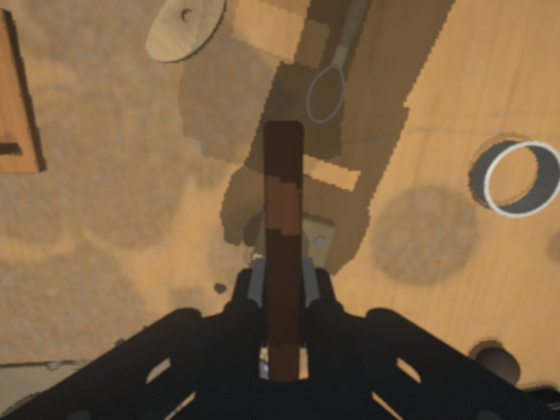

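View pics/s14c.png

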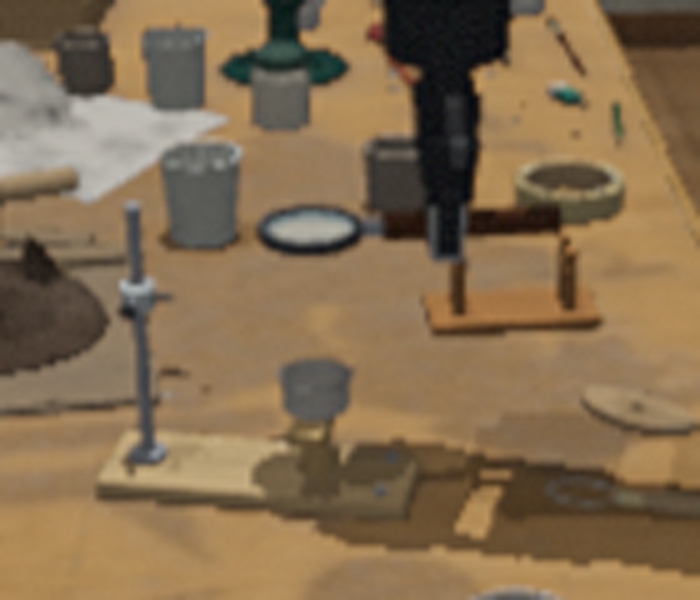

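```bash
python3 - <<'E'
from h import *
im=cv2.imread('pics/w14.png'); c=np.clip(im[100:160,250:320].astype(float)*2,0,255).astype(np.uint8)
cv2.imwrite('pics/w14z.png',cv2.resize(c,None,fx=9,fy=9,interpolation=cv2.INTER_NEAREST))
s,t=cap('top','t14.png'); cv2.imwrite('pics/t14c.png',cv2.resize(t[140:230,220:320,::-1],None,fx=6,fy=6,interpolation=cv2.INTER_CUBIC))
E
```

```text
(no output)
```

View pics/w14z.png

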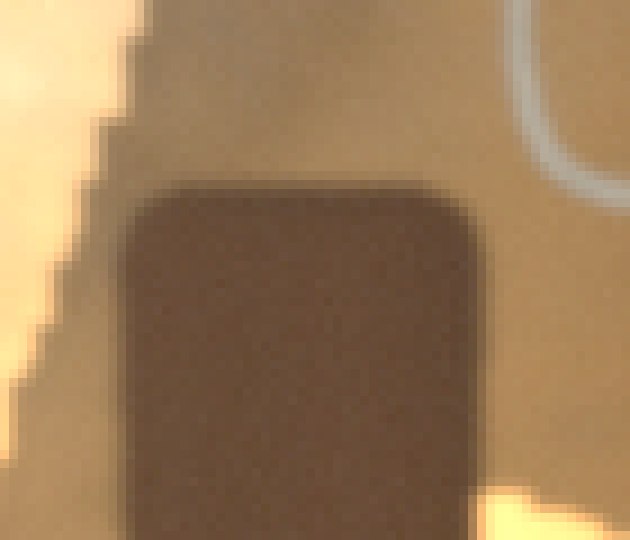

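View pics/t14c.png

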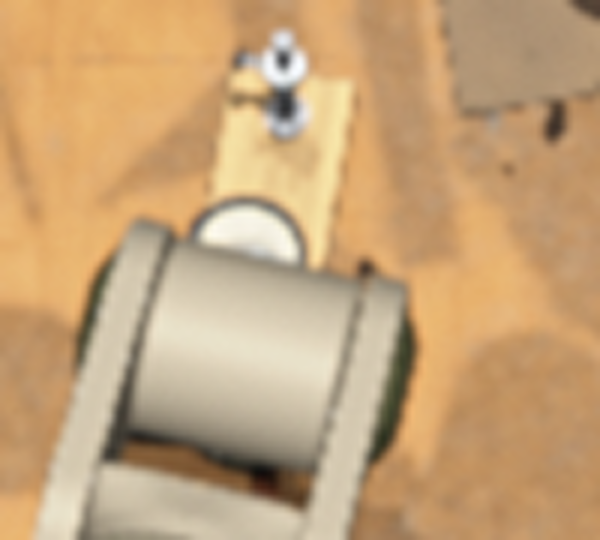

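```bash
cat > l.py <<'E'
from h import *
s=sense(); C=cam('wrist',s); p,R=pose(s); lz=p[2]+19.6
r=onz(C,283.2,120.1,lz+8); u=np.array([R[0,2],R[1,2],0]); u/=np.linalg.norm(u)
print('rear',r,'tool frame',R.T@(r-p),'-> lens',r+154*u,'offset from TCP', (R.T@(r-p))[2]+154)
T=cam('top'); print('top front',onz(T,260.9,172.5,lz+5),'-> center x',onz(T,260.9,172.5,lz+5)[0]-32,'TCP',p)
# side
S=cam('side')
q=lambda x,y:(200+x/5-.5,145+y/5-.5)
for f,(x,y) in dict(left=(259,229),right=(363,228),ctr=(311,229.5)).items(): print(f,q(x,y),onz(S,*q(x,y),lz))
c=r+154*u; c[2]=lz; print('pred lens ctr side',proj(S,c))
E
python3 l.py
```

```text
rear [436.348139  -21.4400557 188.1049449] tool frame [-27.59088133  -0.21417024 -72.09366197] -> lens [590.01013655 -11.24248211 188.1049449 ] offset from TCP 81.90633803374129
top front [620.27481096 -12.40857844 185.1049449 ] -> center x 588.2748109643294 TCP [508.26597637 -16.453738   160.5049449 ]
left (251.3, 190.3) [620.5228411  -17.68439193 180.1049449 ]
right (272.1, 190.1) [557.12086299 -16.43264243 180.1049449 ]
ctr (261.7, 190.4) [588.82466947 -15.44628552 180.1049449 ]
pred lens ctr side [261.30441226 190.93050016]
```

>>> jog_arm([
  {"x": 20,"y": 1,"z": 1.4,"rx": 0,"ry": 0,"rz": 0,"hand": 5},
  {"x": 20,"y": 0,"z": 0,"rx": 0,"ry": 0,"rz": 0,"hand": 5},
  {"x": 10.6,"y": 0,"z": 0,"rx": 0,"ry": 0,"rz": 0,"hand": 5},
  {"x": 0,"y": 0,"z": 0,"rx": 0,"ry": 0,"rz": 0,"hand": 5},
  {"x": 0,"y": 0,"z": 0,"rx": 0,"ry": 0,"rz": 0,"hand": 5},
])

```text
time_s: 17.75
eef_pos: [510.1, -14.9, 110.6]
ee_rot: [0.707, -0.024, 0.706, 0.024]
force: [-0.5, -0.0, -1.1]
grip_width: 0.148
```

```bash
python3 - <<'E'
from h import *
s,im=cap('wrist','w15.png'); plan([509.7,-15.4,109.9],np.pi/2+.067); print(s['grip_width']*85.4,s['force'],s['wrist_torque'])
s,im=cap('side','s15.png'); cv2.imwrite('pics/s15c.png',cv2.resize(im[175:255,215:335,::-1],None,fx=6.5,fy=6.5,interpolation=cv2.INTER_NEAREST))
s,t=cap('top','t15.png'); cv2.imwrite('pics/t15c.png',cv2.resize(t[140:230,220:320,::-1],None,fx=6,fy=6,interpolation=cv2.INTER_CUBIC))
S=cam('side'); print(proj(S,[590.2,-10.1,129.5]),proj(S,[622.2,-10.1,129.5]),proj(S,[590.2,-10.1,82]),proj(S,[677.5,-26.6,129.5]),proj(cam('top'),[622.2,-10.1,134]))
E
```

```text
t 17.8 TCP [510.1 -14.9 110.6] yaw 1.638 tilt: x [ 0.001 -0.    -1.   ] z [0.998 0.067 0.001] shift [ 0.7 -0.5 -0.5] world [-0.4 -0.5 -0.7]
rotvec [0.    0.001 0.   ]
after-turn shift [ 0.7 -0.5 -0.5]
12.602242768872872 [-0.50488603 -0.04498776 -1.10301008] [-0.04861169 -0.0050716   0.03092919]
[261.6120024  206.25173762] [251.23677901 206.4407159 ] [261.9492892  220.01652405] [233.63484541 204.56839757] [260.56074681 175.05198937]
```

View pics/s15c.png

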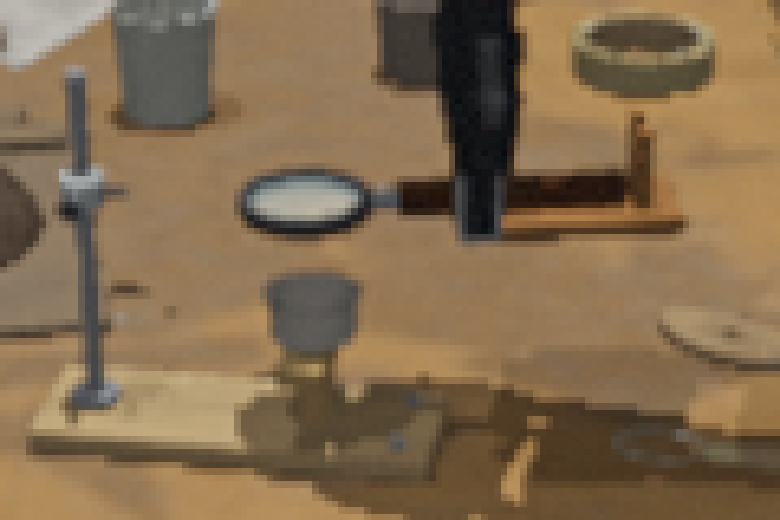

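View pics/t15c.png

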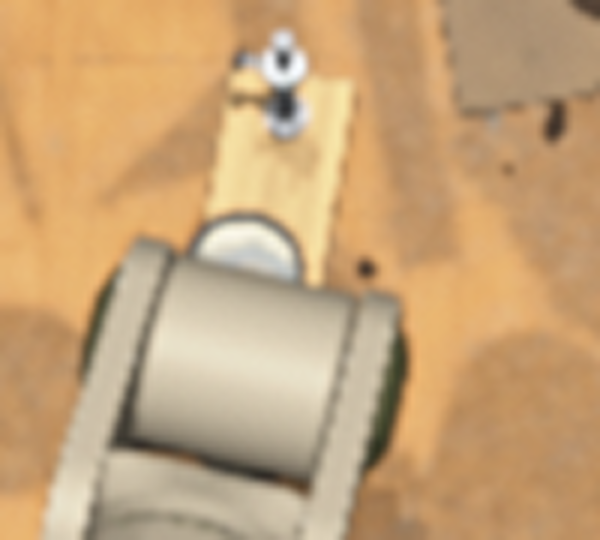

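View pics/w15.png

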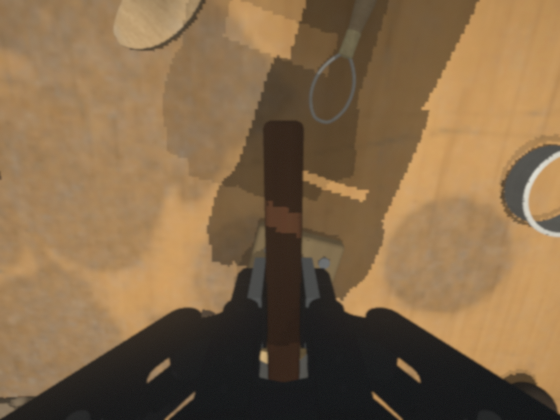

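```bash
python3 - <<'E'
from h import *
a=np.load('pics/s15.png.npy').astype(float); 
print('lens row 205', [(u,a[205,u].astype(int).tolist()) for u in list(range(248,258))+list(range(267,278))])
for v in (218,219,220,221): print('ring row',v,[(u,a[v,u].astype(int).tolist()) for u in list(range(252,260))+list(range(267,274))])
print('lens col 261',[(v,a[v,261].astype(int).tolist()) for v in range(197,215)])
print('tip',[[(u,v,int(a[v,u].sum())) for u in range(229,237)] for v in range(202,207)])
S=cam('side')
for x in (566,614.4): print(proj(S,[x,-10.2,82]))
E
```

```text
lens row 205 [(248, [151, 123, 88]), (249, [153, 123, 90]), (250, [153, 123, 89]), (251, [116, 97, 81]), (252, [78, 79, 80]), (253, [105, 115, 116]), (254, [140, 148, 144]), (255, [164, 167, 159]), (256, [169, 169, 159]), (257, [173, 171, 160]), (267, [178, 176, 163]), (268, [172, 170, 160]), (269, [148, 152, 146]), (270, [82, 87, 85]), (271, [44, 46, 48]), (272, [75, 77, 79]), (273, [84, 85, 90]), (274, [80, 83, 87]), (275, [77, 83, 86]), (276, [52, 48, 49]), (277, [36, 19, 13])]
ring row 218 [(252, [152, 123, 94]), (253, [153, 124, 93]), (254, [152, 124, 94]), (255, [142, 117, 91]), (256, [110, 95, 80]), (257, [92, 85, 77]), (258, [84, 78, 77]), (259, [86, 85, 82]), (267, [87, 85, 82]), (268, [90, 84, 78]), (269, [106, 90, 75]), (270, [130, 105, 81]), (271, [148, 118, 84]), (272, [150, 120, 83]), (273, [152, 120, 84])]
ring row 219 [(252, [151, 123, 93]), (253, [150, 123, 91]), (254, [151, 122, 90]), (255, [124, 105, 86]), (256, [89, 83, 78]), (257, [79, 78, 75]), (258, [84, 82, 80]), (259, [87, 84, 81]), (267, [89, 86, 84]), (268, [79, 80, 78]), (269, [76, 75, 73]), (270, [111, 95
[... 1244 characters left out ...]
 382), (232, 202, 371), (233, 202, 371), (234, 202, 365), (235, 202, 366), (236, 202, 361)], [(229, 203, 403), (230, 203, 322), (231, 203, 312), (232, 203, 328), (233, 203, 324), (234, 203, 342), (235, 203, 355), (236, 203, 366)], [(229, 204, 282), (230, 204, 228), (231, 204, 227), (232, 204, 232), (233, 204, 250), (234, 204, 304), (235, 204, 355), (236, 204, 361)], [(229, 205, 270), (230, 205, 236), (231, 205, 284), (232, 205, 306), (233, 205, 314), (234, 205, 329), (235, 205, 360), (236, 205, 363)], [(229, 206, 280), (230, 206, 291), (231, 206, 353), (232, 206, 370), (233, 206, 365), (234, 206, 369), (235, 206, 362), (236, 206, 362)]]
[269.65663916 219.85437332]
[254.23365677 220.15040818]
```

>>> jog_arm([
  {"x": 0.4,"y": -0.5,"z": -1.9,"rx": 0,"ry": 0,"rz": 0,"hand": 5},
  {"x": 0,"y": 0,"z": 0,"rx": 0,"ry": 0,"rz": 0,"hand": 5},
  {"x": 0,"y": 0,"z": 0,"rx": 0,"ry": 0,"rz": 0,"hand": 5},
])

```text
time_s: 18.27
eef_pos: [507.9, -15.4, 109.6]
ee_rot: [0.707, -0.024, 0.707, 0.024]
force: [0.4, 0.3, -1.2]
grip_width: 0.148
```

```bash
python3 - <<'E'
from h import *
s,im=cap('side','s16.png'); p,R=pose(s); print(p,R[:,0].round(4),s['force'],s['grip_width'])
a=im.astype(float); S=cam('side')
u=R[:,2]; L=p+np.array([0,0,19.6])+81*np.array([u[0],u[1],0])
for d in (0,40,50,75,105,115,150): print(d,proj(S,L-d*u).round(2))
for c in (276,280,283,294,298,302,306,309): print(c,[(v,int(a[v,c].sum())) for v in range(198,214)])
print('lens row 205', [(u,int(a[205,u].sum())) for u in list(range(248,258))+list(range(267,274))])
print('lens col 261',[(v,int(a[v,261].sum())) for v in range(198,214)])
E
```

```text
[507.9255895  -15.39344142 109.56062481] [ 1.e-04 -1.e-04 -1.e+00] [ 0.43764398  0.28399757 -1.23942564] 0.14848790194065276
0 [262.09 206.36]
40 [274.98 205.77]
50 [278.19 205.62]
75 [286.2  205.25]
105 [295.77 204.81]
115 [298.96 204.67]
150 [310.05 204.16]
276 [(198, 366), (199, 367), (200, 371), (201, 373), (202, 352), (203, 297), (204, 237), (205, 210), (206, 201), (207, 246), (208, 335), (209, 375), (210, 366), (211, 358), (212, 354), (213, 360)]
280 [(198, 357), (199, 358), (200, 369), (201, 369), (202, 291), (203, 145), (204, 86), (205, 74), (206, 55), (207, 82), (208, 244), (209, 345), (210, 360), (211, 353), (212, 350), (213, 358)]
283 [(198, 379), (199, 380), (200, 384), (201, 381), (202, 282), (203, 102), (204, 73), (205, 67), (206, 62), (207, 101), (208, 310), (209, 375), (210, 366), (211, 360), (212, 360), (213, 365)]
294 [(198, 141), (199, 154), (200, 154), (201, 144), (202, 91), (203, 77), (204, 82), (205, 71), (206, 81), (207, 171), (208, 320), (209, 314), (210, 204), (211, 153), (212, 288), (213, 360)]
298 [(198, 381), (199, 386), (200, 382), (201, 300), (202, 140),
[... 430 characters left out ...]
 (207, 301), (208, 363), (209, 270), (210, 163), (211, 331), (212, 397), (213, 386)]
309 [(198, 369), (199, 358), (200, 333), (201, 226), (202, 79), (203, 63), (204, 68), (205, 61), (206, 136), (207, 309), (208, 356), (209, 254), (210, 160), (211, 331), (212, 412), (213, 401)]
lens row 205 [(248, 359), (249, 363), (250, 368), (251, 368), (252, 285), (253, 216), (254, 330), (255, 433), (256, 471), (257, 484), (267, 508), (268, 500), (269, 479), (270, 385), (271, 210), (272, 171), (273, 240)]
lens col 261 [(198, 359), (199, 371), (200, 346), (201, 236), (202, 256), (203, 378), (204, 475), (205, 509), (206, 513), (207, 522), (208, 449), (209, 249), (210, 97), (211, 152), (212, 310), (213, 373)]
```

```bash
python3 - <<'E'
from h import *
s,t=cap('top','t16.png'); cv2.imwrite('pics/t16c.png',cv2.resize(t[130:270,120:360,::-1],None,fx=3.3,fy=3.3,interpolation=cv2.INTER_CUBIC))
a=t.astype(int).sum(2); 
for v in (176,178,180): print(v,[(u,int(a[v,u])) for u in range(249,272)])
T=cam('top'); print(proj(T,[590.2-0,-10.2,134]),proj(T,[615,-10.2,134]),proj(T,[622,-10.2,134]))
E
```

```text
176 [(249, 519), (250, 517), (251, 513), (252, 482), (253, 440), (254, 511), (255, 576), (256, 543), (257, 491), (258, 448), (259, 407), (260, 402), (261, 408), (262, 435), (263, 452), (264, 462), (265, 513), (266, 576), (267, 603), (268, 614), (269, 605), (270, 596), (271, 599)]
178 [(249, 517), (250, 510), (251, 485), (252, 430), (253, 349), (254, 339), (255, 403), (256, 467), (257, 556), (258, 624), (259, 664), (260, 675), (261, 671), (262, 650), (263, 605), (264, 531), (265, 434), (266, 382), (267, 450), (268, 548), (269, 593), (270, 598), (271, 607)]
180 [(249, 501), (250, 504), (251, 445), (252, 358), (253, 379), (254, 549), (255, 684), (256, 713), (257, 704), (258, 686), (259, 684), (260, 684), (261, 688), (262, 687), (263, 692), (264, 704), (265, 701), (266, 650), (267, 509), (268, 398), (269, 467), (270, 570), (271, 612)]
[260.79319211 185.2684139 ] [260.63803265 177.34535358] [260.59435393 175.11494428]
```

View pics/t16c.png

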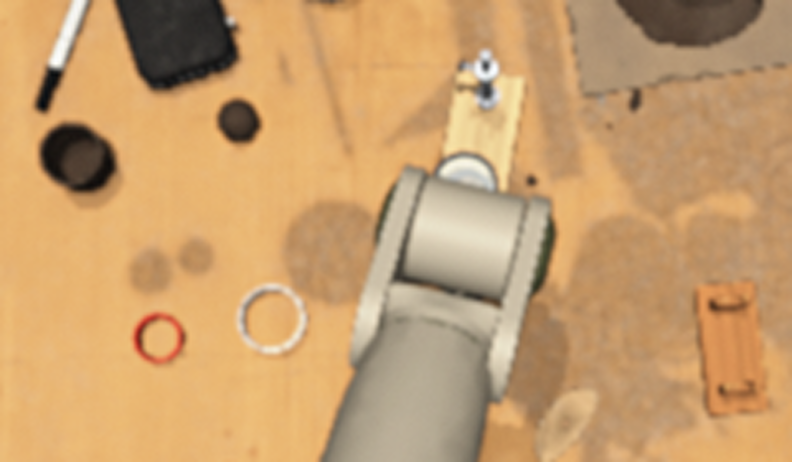

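>>> jog_arm([
  {"x": -0.3,"y": -0.9,"z": 0,"rx": 0,"ry": 0,"rz": 0,"hand": 5},
  {"x": 0,"y": 0,"z": 0,"rx": 0,"ry": 0,"rz": 0,"hand": 5},
  {"x": 0,"y": 0,"z": 0,"rx": 0,"ry": 0,"rz": 0,"hand": 5},
  {"x": 0,"y": 0,"z": 0,"rx": 0,"ry": 0,"rz": 0,"hand": 5},
])

```text
time_s: 18.88
eef_pos: [508.0, -16.2, 109.8]
ee_rot: [0.707, -0.024, 0.707, 0.024]
force: [0.7, 0.5, -0.8]
grip_width: 0.153
```

```bash
python3 - <<'E'
from h import *
s=sense(); p,R=pose(s); print(p,s['dq'].round(3),s['force'],s['grip_width']); print(finish_job())
E
```

```text
[507.95485992 -16.24241887 109.78360423] [-0.     0.     0.    -0.001 -0.001 -0.   ] [ 0.72721818  0.54228786 -0.78481238] 0.1525957961602774
the job is handed in; nothing more can be done
None
```

The small steel cutter stands on the stand's bar the same way up as it lay, and the arm was holding the reading lens by its handle, level above it, when I handed the job in at about 18.9 s.

- **Cutter:** after release the wrist camera put its centre at (590.2, −10.2) mm and the bar's middle at about (590.1, −10.0) mm. My first lowering pressed on the bar with about 10 N. I lifted slightly, corrected the position by about 1 mm and released it with almost no contact force.
- **Lens height:** the middle of the rim is at about 129.4 mm. The pointer tip came out at about 127–131 mm from the wrist camera. The side camera gave about 131.5 mm uncorrected, or 130 mm after correcting it against the post. In the last side picture the lens was within about 0.7 mm of the tip; I then raised it 0.3 mm.
- **Lens level:** the handle and rim deviations in the side picture differ by under about 0.4 mm over the lens's length.
- **Lens centring:** the cameras disagreed by 1–2 mm. I moved the lens about 2 mm along x, and the side view then agreed with the cutter. I moved it about 1.4 mm in all along y, splitting the difference between the top and wrist views. I took no picture after the last 0.9 mm of that.
- **Clearances and other things:** the lens underside is about 42 mm above the cutter. The large cutter, the red ring and the cup look unmoved in the last top picture, and the gripper never came near the pointer.

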